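# Change over the reagents at the titration stand

## Task

Swap the two amber glass containers: the squat jar standing on the white stand board goes into the leaning rack tray, flat on its floor, where the tall bottle is now, and the tall bottle goes upright onto the board's round rubber pad, wholly on it, where the jar was. Also take the white plastic stirring rod out of the rack's sleeve and drop it end-down into the narrow upright holder on the board. Set the glass down gently, never letting it fall, and leave the stock bottle, beaker and flask where they are.

Things in the scene. Friction and masses are not known exactly. Their poses are not given: they have to be found in the camera images.
- jar: Squat amber glass jar with a white cap, 86 mm high; straight body 58 mm in diameter from the bottom up to 66 mm, then the cap, 51 mm in diameter, from 70 to 86 mm. 0.15 to 0.31 kg. Starts upright on the rubber pad. Origin: centre of its underside; z runs up its axis.
- bottle: Tall narrow-necked amber glass bottle with a white cap, 118 mm high; straight body 50 mm in diameter from the bottom up to 84 mm, shoulder, then the cap, 28 mm in diameter, from 98 to 118 mm. 0.14 to 0.28 kg. Starts in the rack tray, leaning with it (its side against the tray's front wall). Origin: centre of its underside; z runs along its axis to the cap.
- rod: Straight white plastic stirring rod, 10 mm in diameter, 180 mm long, 0.03 kg. Starts standing in the rack's sleeve, leaning about as the sleeve does. Origin: centre of its lower end; z runs along the rod to its upper end.
- bay: Leaning square open-topped tray of the grey rack (fixed; new place and yaw each time, left or right of the board). Inner 74 x 74 mm, walls 6 mm thick reaching 32 mm above the inner floor. Origin: centre of the inner floor, 34 mm above the bench; z is the tray's axis, leaning 25 degrees from vertical, top towards the robot's side; y is level, along the rack; -x is the tray's lower, front side.
- sleeve (a point): Centre of the mouth of the rack's square sleeve that holds the rod: inner 15 x 15 mm, outer 27 x 27 mm, 70 mm deep. It stands parallel to the tray (axes as the tray's, z out of the mouth), 90 mm along the tray's y from its centre.
- pad (a point): Centre of the top face of the round black rubber pad, 90 mm in diameter, on the white stand board (210 x 200 x 18 mm, fixed; new place and yaw each time). The pad's top is 21 mm above the bench. Axes of the board, z up. In these axes a 12 mm thick upright retort rod, reaching 288 mm above the bench, is at x +133, y -45 mm, with a small clamp at 230 mm that points to +x.
- holder (a point): Centre of the inner floor of the narrow upright round rod holder on the board: inner diameter 26 mm, outer 34 mm, its mouth 80 mm above this point; this point is 23 mm above the bench and, in the board's axes, at x +90, y +90 mm from the pad. Axes as the board, z up.
- stock_bottle: Bystander: big amber stock bottle, 84 mm in diameter, 190 mm high, at the back in the middle. Origin: centre of its underside.
- beaker: Bystander: empty glass beaker, 68 mm in diameter, 85 mm high, near the left front. The bench between rack and board, in front of the stock bottle, is free. Origin: centre of its underside.
- flask: Bystander: conical glass flask with a cork, 72 mm in diameter at the foot, 112 mm high, near the right front. Origin: centre of its underside.

How it is judged:
At the end, for the whole second after the job is handed in: Jar on the tray floor, cap outwards (centre within 18 mm of the tray's, axis within 0.3 rad of the tray's); bottle upright on the pad (centre within 20 mm of the pad's, tilt under 0.1 rad); rod standing in the holder, its lower end on the floor (within 12 mm); all three at rest (distance between jar and bay below 0.018 m and angle between the z axis of jar and the z axis of bay, either way round below 0.3 rad and linear speed of each of jar, bottle, rod below 0.05 m/s and horizontal distance between bottle and pad below 0.02 m and z of bottle in the frame of pad between -0.006 and 0.006 m and angle between bottle's own z axis and vertical below 0.1 rad and horizontal distance between rod and holder below 0.016 m and z of rod in the frame of holder between -0.006 and 0.012 m and angle between rod's own z axis and vertical below 0.35 rad); the robot touches nothing.
It fails at once if the jar is dropped (moves faster than 0.6 m/s out of the fingers) (linear speed of jar above 0.6 m/s and contact force between jar and the fingers below 0.05 N).
It fails at once if the bottle is dropped (moves faster than 0.6 m/s out of the fingers) (linear speed of bottle above 0.6 m/s and contact force between bottle and the fingers below 0.05 N).
It fails at once if the stock bottle is moved by more than 20 mm (distance of stock_bottle from where it was at the start of the episode above 0.02 m).
It fails at once if the beaker is moved by more than 20 mm (distance of beaker from where it was at the start of the episode above 0.02 m).
It fails at once if the flask is moved by more than 20 mm (distance of flask from where it was at the start of the episode above 0.02 m).
It also fails if it takes over 72 s, if anything falls off the work surface, if the arm or the gripper's body presses on something with over 40 N, if the wrist force passes 120 N, or if a joint passes its speed limit or range.

## Robot

A 6-joint arm with a two-finger parallel gripper is mounted at the origin on the work surface. World frame = base frame: x ahead of the robot, y to its left, z up, the work surface at z = 0. Lengths are in m, angles in rad, forces in N, time in s.
With the tool pointing down it reaches from about 0.325 to 0.9 m from the base axis. Payload 6.1 kg.
Tool frame: the origin (TCP) lies midway between the tips of the shut fingers; the grasp point (between the pads) lies 19 mm behind it (grasp_offset is the distance from the TCP to the grasp point, in m); z points along the fingers, y is the line along which they close (so a half turn about z gives the same grasp; the last joint's range is limited). The gripper opens to 85 mm and grips with 20 to 120 N. Pads are 22 mm wide; open, the fingers measure 114 mm over their backs; the gripper's body (76 mm by 85 mm) begins 54 mm behind the grasp point. The pads swing forward as they close: fully open they stand 13 mm farther back than shut.
Start: joints at [1.149, 0.22, 1.526, -0, 1.395, -0.126], TCP at [0.182, 0.598, 0.231] pointing down, gripper open.
Joint ranges: [-2.98, 2.98], [-0.91, 2.08], [0.09, 2.57], [-1.24, 4.39], [0.2, 2.65], [-2.68, 2.68]. Speed limits (rad/s): [2.57, 2.57, 3.01, 3.14, 3.14, 3.14].

## Interface

Orientations are given as a unit quaternion [x, y, z, w].
In Python, from bench import * gives the robot as it stands. The module is installed in compiled form; this text tells all that it offers.
- The arm moves only by the tool step_arm, never from a script. Its argument "rows" is a list of rows, each an object of numbers: "tx", "ty", "tz": the shift along the tool's x, y, z in mm; "rx", "ry", "rz": the turn, a rotation vector about the tool's x, y, z in rad; "claw": the finger opening in mm, from 0 to 85.4. A call has exactly 5 rows; each row is the pose to reach, as a shift and turn from the pose commanded when the call began, along the tool's axes at that moment; what a row does not reach only later rows make up. A row lasts 1/10 s, in which the tool goes at most 50 mm and 8.59 degrees, less where a joint would pass 70% of its speed; a pose out of reach is approached as far as the arm can. A call with a gripper value outside its range is refused whole. The fingers move at their own pace and stop on an object; "grip_force" is the grip in N (left out, the last holds). Time passes only in rows, so rows that repeat a pose let the fingers close, or fill a call up. It gives the time, the measured TCP pose, the force, the opening and the grip force at its end, in the units of the state.
- get_state(): the state, without advancing time (a new reading comes with each control period).
- capture(name): name is "scene" or "side" or "wrist"; returns a dict with "frame" (384x512x3 uint8, blue, green, red), "range_z" (384x512 float32, m along the optical axis (not along the pixel's ray), 0 where there is no reading), "fovy" (degrees; the focal length in pixels is half the picture's height over the tangent of half this angle, whatever the lens; pixels are square), "cx", "cy" (the principal point, pixels), "camera_from_world" (4x4, takes a point from world to camera coordinates); the wrist camera has in their place "tool_from_camera" (4x4, takes a point from camera to tool coordinates, whose origin is the TCP and whose axes are the flange's). Camera axes: x right, y up, looking along -z (the intrinsics and any distortion apply to the point x, -y, -z); pixel columns grow to the right and rows downward; lengths in m; the calibration is good to about 2 mm. A picture is of the moment at which its call begins: read the wrist's pose just before it.
- sign_off(): hands the job in; it is judged then, once.
The state is a dict: "time_s": time; "qpos": joint angles; "qvel": joint speeds; "joint_efforts": joint torques, N m; "ee_pos": TCP position; "tcp_rot": TCP orientation; "force": force on the tool from outside, world axes, zero at the start; "torque": the same for the moment, N m; "grip_width": opening from 0.0 (shut) to 1.0 (fully open); "grip_force": force on a finger pad.
Only numpy, scipy, OpenCV 4.12 (cv2) and the standard library are available. Lean on these libraries where they do the work, as an engineer would, in place of code of your own. Each camera call takes 0.05 s, during which the arm holds its last target. There are 200 camera calls.

## Working session

There is one attempt and no reset: what is moved stays moved. The work goes in short steps, Python scripts to look and compute and a tool call to move; the robot and the scene stay as the last step left them, time stands still between calls to the robot, and variables do not carry over. Pictures are saved under pics/ and viewed, at most 10 in all, crops included, and the job is handed in when it is done.

Besides the shell and the picture viewer there is one more tool, called after "Emit:" in YAML: its name, and indented under it one key for each argument. step_arm: Moves the arm, as the interface text tells. Its arguments: {"type":"object","properties":{"rows":{"type":"array","items":{"type":"object","properties":{"tx":{"type":"number"},"ty":{"type":"number"},"tz":{"type":"number"},"rx":{"type":"number"},"ry":{"type":"number"},"rz":{"type":"number"},"claw":{"type":"number"}}}},"grip_force":{"type":"number"}},"required":["rows"]}

```bash
mkdir -p pics; cat > h.py <<'E'
from bench import *
import numpy as np, cv2
from scipy.spatial.transform import Rotation as R
def cam(n):
    s=get_state(); c=capture(n); h,w=c["frame"].shape[:2]
    c["f"]=h/2/np.tan(np.radians(c["fovy"])/2)
    if n=="wrist":
        T=np.eye(4);T[:3,:3]=R.from_quat(s["tcp_rot"]).as_matrix();T[:3,3]=s["ee_pos"]
        c["W"]=T@c["tool_from_camera"]
    else: c["W"]=np.linalg.inv(c["camera_from_world"])
    return c
def ray(c,u,v):
    d=np.array([(u-c["cx"])/c["f"],-(v-c["cy"])/c["f"],-1.0])
    return c["W"][:3,3],c["W"][:3,:3]@d
def onz(c,u,v,z):
    o,d=ray(c,u,v); return o+d*(z-o[2])/d[2]
def cloud(c):
    v,u=np.mgrid[:c["range_z"].shape[0],:c["range_z"].shape[1]]
    z=c["range_z"]; p=np.stack([(u-c["cx"])/c["f"]*z,-(v-c["cy"])/c["f"]*z,-z],-1)
    P=p@c["W"][:3,:3].T+c["W"][:3,3]; P[z<=0]=np.nan; return P
def proj(c,p):
    q=np.linalg.inv(c["W"])@np.append(p,1); return c["cx"]+c["f"]*q[0]/-q[2], c["cy"]-c["f"]*q[1]/-q[2]
E
python3 - <<'E'
from h import *
s=get_state();print(s)
for n in ("scene","side"):
    c=cam(n); cv2.imwrite(f"pics/{n}0.png",c["frame"]); print(n,c["fovy"],c["cx"],c["cy"],c["W"].round(3).tolist(),{k:1 for k in c}.keys()); np.savez(f"{n}0.npz",**c)
E
```

```text
{'time_s': 0.0, 'qpos': array([ 1.14888933e+00,  2.21249400e-01,  1.52761529e+00,  8.09611788e-06,
        1.39471820e+00, -1.26098735e-01]), 'qvel': array([ 0.00173333,  0.00090528, -0.00028455, -0.00018854,  0.00318466,
       -0.00019575]), 'joint_efforts': array([-1.36912407e-03, -4.96884406e+01, -3.89399493e+01, -3.31128967e-04,
        1.09418028e-02, -2.92322079e-05]), 'ee_pos': array([0.18194255, 0.59728946, 0.23018263]), 'tcp_rot': array([ 1.47366102e-01,  9.89081514e-01, -9.56916554e-04, -2.73102006e-04]), 'force': array([0.43455913, 1.09685702, 0.57662464]), 'torque': array([0.02151704, 0.06165153, 0.00509092]), 'grip_force': 0.0, 'grip_width': 0.9980460717572452}
scene 55.883310533982566 258.3871520686433 193.09760482220466 [[-0.879, -0.311, 0.362, 0.981], [0.477, -0.591, 0.65, 0.75], [0.012, 0.744, 0.668, 0.829], [0.0, 0.0, 0.0, 1.0]] dict_keys(['frame', 'range_z', 'fovy', 'cx', 'cy', 'camera_from_world', 'f', 'W'])
side 49.16550581567935 251.22952735631597 189.41407759359228 [[0.988, 0.121, -0.094, 0.458], [-0.152, 0.714, -0.683, -0.777], [-0.016, 0.689, 0.724, 0.937], [0.0, 0.0, 0.0, 1.0]] dict_keys(['frame', 'range_z', 'fovy', 'cx', 'cy', 'camera_from_world', 'f', 'W'])
```

View pics/scene0.png

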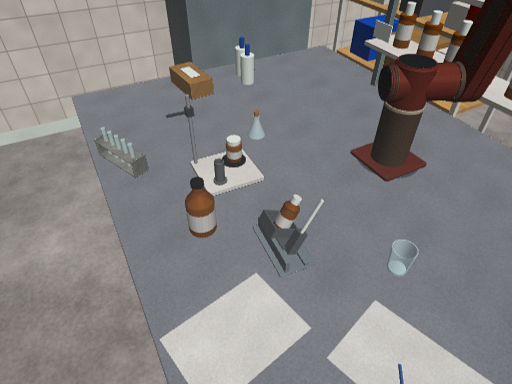

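View pics/side0.png

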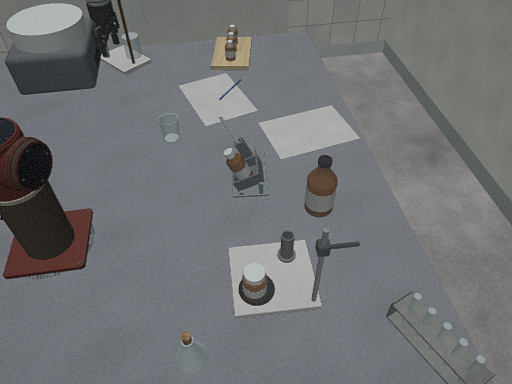

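The scene view shows the jar cap at about (234,142), the holder at (220,172), the bottle cap at (296,201) and the rod from (300,245) to (321,203). The side view shows the jar at (254,283), holder at (287,246), retort rod foot at (316,300), bottle at (234,158) and rod top at (222,120).

```bash
python3 - <<'E'
from h import *
np.set_printoptions(precision=4,suppress=True)
for n in ("scene","side"):
    c=dict(np.load(n+"0.npz")); P=cloud(c); hsv=cv2.cvtColor(c["frame"],cv2.COLOR_BGR2HSV); H,S,V=[hsv[...,i].astype(int) for i in range(3)]
    x,y,z=P[...,0],P[...,1],P[...,2]
    print(n,"bench z",np.nanmedian(z[(x>.3)&(x<.6)&(abs(y)<.4)]))
    white=(S<50)&(V>130)
    m=(white&(abs(z-.018)<.008)&(x>.3)&(x<.8)&(y<.15)&(y>-.5)).astype(np.uint8)
    k,l,st,ce=cv2.connectedComponentsWithStats(m); i=1+np.argmax(st[1:,4]); b=P[l==i]
    # project pixel onto z=.018 plane for sharper rect
    vv,uu=np.nonzero(l==i); q=np.array([onz(c,u,v,.018)[:2] for u,v in zip(uu,vv)],np.float32)
    r=cv2.minAreaRect(q); print("board z",np.median(b[:,2]),"rect",r,"\n",cv2.boxPoints(r))
    cb=np.array(r[0])
    near=np.hypot(x-cb[0],y-cb[1])<.13
    # raised things on board
    t=near&(z>.085)&(z<.13)
    k,l,st,ce=cv2.connectedComponentsWithStats(t.astype(np.uint8))
    for i in range(1,k):
        if st[i,4]>8: w=P[l==i]; print(" comp",st[i],ce[i],"med",np.median(w,0),"min",w.min(0),"max",w.max(0),"V",np.median(V[l==i]),"S",np.median(S[l==i]))
    # black pad
    pd=near&(V<60)&(abs(z-.02)<.006); print(" pad pts",pd.sum(),"bbox",P[pd].min(0) if pd.any() else 0,P[pd].max(0) if pd.any() else 0)
    # rack zone
    zone=(x>.3)&(x<.85)&(y>.0)&(y<.45)&(z>.03)
    k,l,st,ce=cv2.connectedComponentsWithStats(zone.astype(np.uint8))
    for i in range(1,k):
        if st[i,4]>40: w=P[l==i]; print(" zone",st[i],"med",np.median(w,0),"min",w.min(0),"max",w.max(0))
E
```

```text
scene bench z -0.00035822600336521404
board z 0.01641630623768614 rect ((0.5840772390365601, -0.20373432338237762), (0.20763184130191803, 0.20786152780056), 87.75695037841797) 
 [[ 0.4762 -0.3034]
 [ 0.6839 -0.3115]
 [ 0.692  -0.1041]
 [ 0.4843 -0.0959]]
 comp [226 135  16  14 165] [233.4    141.4242] med [ 0.5346 -0.2402  0.1038] min [ 0.5062 -0.2778  0.0854] max [ 0.5595 -0.2215  0.1083] V 196.0 S 9.0
 comp [191 138   4  11  36] [192.7222 142.5833] med [ 0.6696 -0.2907  0.1096] min [ 0.6617 -0.2955  0.0873] max [ 0.6738 -0.2871  0.1295] V 121.0 S 12.0
 comp [214 159  10  10  82] [218.5244 163.3049] med [ 0.631  -0.1521  0.0961] min [ 0.6141 -0.1744  0.0854] max [ 0.6467 -0.1381  0.1043] V 84.0 S 14.0
 pad pts 120 bbox [ 0.4927 -0.2862  0.0155] [ 0.5769 -0.2055  0.0241]
 zone [ 185  178   31   54 1175] med [0.7695 0.0317 0.1145] min [0.7222 0.0009 0.0301] max [0.8043 0.0507 0.1916]
 zone [ 258  195   66   73 1882] med [0.5743 0.1743 0.067 ] min [0.5046 0.0811 0.03  ] max [0.6281 0.2714 0.1961]
 zone [389 240  30  31 677] med [0.3392 0.3999 0.0628] min [0.3071 0.3667 0.0305] max [0.3
[... 431 characters left out ...]
 [242 263  25  26 494] [254.2672 275.3462] med [ 0.5312 -0.2628  0.1068] min [ 0.5042 -0.2838  0.0851] max [ 0.5605 -0.228   0.1113] V 186.5 S 9.0
 comp [314 276   7  11  59] [316.8475 280.7627] med [ 0.6672 -0.3022  0.1094] min [ 0.6629 -0.3054  0.0859] max [ 0.6739 -0.2955  0.1299] V 89.0 S 15.0
 pad pts 276 bbox [ 0.494  -0.2916  0.0171] [ 0.5791 -0.22    0.0259]
 zone [158 113  21  25 416] med [0.3425 0.3822 0.0652] min [0.3095 0.3576 0.0301] max [0.3754 0.4326 0.0893]
 zone [ 219  115   45   74 1444] med [0.5645 0.1281 0.0701] min [0.5056 0.0763 0.03  ] max [0.6273 0.2676 0.1983]
 zone [306 155  26  37 149] med [0.7443 0.0073 0.1535] min [0.7205 0.0001 0.072 ] max [0.7799 0.0348 0.1932]
```

```bash
python3 - <<'E'
import cv2,numpy as np
a=cv2.imread("pics/scene0.png")[180:280,235:345]; b=cv2.imread("pics/side0.png")[105:205,195:305]
cv2.imwrite("pics/rack0.png",np.hstack([cv2.resize(a,(400,364),interpolation=2),cv2.resize(b,(400,364),interpolation=2)]))
E
```

```text
(no output)
```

View pics/rack0.png

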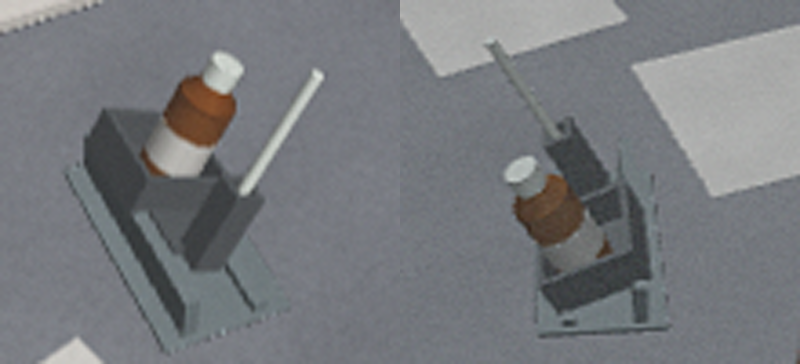

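The crop shows the bottle leaning toward the robot with its cap at scene crop (226,72) and side crop (522,172). The rod runs from its sleeve (scene crop (248,190)) up to (318,75). The tray lies beside the sleeve, along the rack.

```bash
python3 - <<'E'
from h import *
np.set_printoptions(precision=4,suppress=True)
C={n:dict(np.load(n+"0.npz")) for n in ("scene","side")}
def tri(pa):
    A=np.zeros((3,3));b=np.zeros(3);L=[]
    for n,(u,v) in pa.items():
        o,d=ray(C[n],u,v);d=d/np.linalg.norm(d);M=np.eye(3)-np.outer(d,d);A+=M;b+=M@o;L.append((o,M))
    p=np.linalg.solve(A,b);return p,[np.linalg.norm(M@(p-o)) for o,M in L]
ax={};cap={};rod={};jar={}
for n,c in C.items():
    P=cloud(c);x,y,z=np.moveaxis(P,-1,0);hsv=cv2.cvtColor(c["frame"],cv2.COLOR_BGR2HSV);H,S,V=[hsv[...,i].astype(int) for i in range(3)]
    zone=(x>.48)&(x<.65)&(y>.06)&(y<.3)
    amb=zone&(S>110)&(H<20)&(z>.03)
    wh=zone&(S<40)&(V>140)&(z>.06)
    k,l,st,ce=cv2.connectedComponentsWithStats(wh.astype(np.uint8))
    for i in range(1,k):
        if st[i,4]>10:
            w=P[l==i];print(n,"white",st[i],ce[i],"med",np.median(w,0),"min",w.min(0),"max",w.max(0))
    w=P[amb]; print(n,"amber",amb.sum(),"med",np.median(w,0))
    # jar cap, flask etc.
    for nm,(cx,cy) in {"flask":(.3,-.45)}.items():
        k,l,st,ce=cv2.connectedComponentsWithStats(((z>.02)&(y<-.3)&(x<.55)&(x>.1)).astype(np.uint8))
        for i in range(1,k):
            if st[i,4]>40: w=P[l==i];print(n,"right things",st[i],np.median(w,0),w.min(0),w.max(0))
    # dark rack points
    rk=zone&(V<100)&(S<60)&(z>.03)&(z<.16); np.save(f"rk_{n}.npy",P[rk]); print("rack pts",rk.sum(),P[rk].min(0),P[rk].max(0))
    pl=(x>.45)&(x<.75)&(y>.0)&(y<.35)&(z>.004)&(z<.02)
    vv,uu=np.nonzero(pl);q=np.array([onz(c,u,v,.01)[:2] for u,v in zip(uu,vv)],np.float32);r=cv2.minAreaRect(q);print("plate",len(q),r)
E
```

```text
scene white [291 195  11  11  81] [296.037  199.8148] med [0.5247 0.1466 0.1321] min [0.5046 0.1311 0.1188] max [0.5364 0.1571 0.1428]
scene white [301 200  23  34 126] [311.9603 216.2063] med [0.5314 0.2341 0.1488] min [0.506  0.2277 0.0945] max [0.559  0.2387 0.1961]
scene white [278 216  16  10  87] [284.2299 221.5057] med [0.5653 0.1574 0.0697] min [0.5395 0.1395 0.0602] max [0.5781 0.1667 0.0852]
scene amber 244 med [0.5475 0.1531 0.1049]
scene right things [ 112    0  101   42 2311] [ 0.2472 -1.5846  0.099 ] [ 0.1001 -2.205   0.0201] [ 0.5497 -1.4518  0.2558]
scene right things [235  37  19  45 607] [ 0.1776 -0.8389  0.1102] [ 0.1286 -0.9812  0.0202] [ 0.2069 -0.8044  0.191 ]
scene right things [169  62  45  34 962] [ 0.4632 -0.8654  0.0754] [ 0.3763 -1.0439  0.0201] [ 0.5223 -0.7877  0.0853]
scene right things [249 110  14  25 209] [ 0.3753 -0.3702  0.0502] [ 0.3446 -0.3968  0.0204] [ 0.3969 -0.3502  0.1136]
rack pts 1047 [0.5263 0.0811 0.03  ] [0.6281 0.2682 0.1035]
plate 737 ((0.62236088514328, 0.16555064916610718), (0.251701682806015, 0.3054032623767853), 0.8808605074882507)
side white [224 148   9   7  43] [227.7209 151.0465] med [0.5179 0.1411 0.1365] min [0.5063 0.1272 0.1295] max [0.5312 0.1522 0.1432]
side amber 72 med [0.5407 0.1268 0.115 ]
side right things [177 331  29  38 716] [ 0.3727 -0.3959  0.049 ] [ 0.3396 -0.4159  0.0201] [ 0.4007 -0.3634  0.1161]
rack pts 713 [0.5087 0.0765 0.03  ] [0.6215 0.2381 0.1345]
plate 632 ((0.598598301410675, 0.16883403062820435), (0.3454720079898834, 0.29709169268608093), 89.73352813720703)
```

```bash
cat >> h.py <<'E'
def tray_R(yaw,lean=np.radians(25)):
    # columns tray x,y,z
    return R.from_euler("z",yaw).as_matrix()@R.from_euler("y",-lean).as_matrix()
def go(p,Rt,steps=None):
    s=get_state();Rc=R.from_quat(s["tcp_rot"]);d=1000*(Rc.inv().apply(np.array(p)-s["ee_pos"]));r=(Rc.inv()*R.from_matrix(Rt)).as_rotvec()
    print("t mm",d.round(1),"r",r.round(3),"dist",np.linalg.norm(d).round(),"ang",np.linalg.norm(r).round(3),"rows>=",max(np.linalg.norm(d)/50,np.linalg.norm(r)/.15).round(1))
E
python3 - <<'E'
from h import *
np.set_printoptions(precision=4,suppress=True)
c=cam("wrist");print(c["tool_from_camera"].round(3).tolist(),c["fovy"],c["cx"],c["cy"])
N=[]
for n in ("scene","side"):
    c=dict(np.load(n+"0.npz"));P=cloud(c);x,y,z=np.moveaxis(P,-1,0);hsv=cv2.cvtColor(c["frame"],cv2.COLOR_BGR2HSV);S,V=hsv[...,1].astype(int),hsv[...,2].astype(int)
    m=(S<40)&(x>.48)&(x<.6)&(y>.205)&(y<.27)&(z>.11)&(V>90)
    vv,uu=np.nonzero(m);print(n,m.sum(),uu.min(),uu.max(),vv.min(),vv.max())
    vx,vy,u0,v0=cv2.fitLine(np.stack([uu,vv],1).astype(np.float32),cv2.DIST_HUBER,0,.01,.01).ravel()
    o,a=ray(c,u0,v0);_,b=ray(c,u0+30*vx,v0+30*vy);nn=np.cross(a,b);nn/=np.linalg.norm(nn);N.append((nn,nn@o))
    w=P[m];print("cloud med",np.median(w,0))
d=np.cross(N[0][0],N[1][0]);d/=np.linalg.norm(d);d*=np.sign(d[2])
p=np.linalg.solve(np.array([N[0][0],N[1][0],[0,0,1]]),[N[0][1],N[1][1],.1]);print("rod dir",d,"lean",np.degrees(np.arccos(d[2])),"az",np.degrees(np.arctan2(d[1],d[0])),"pt z=.1",p,"z=.196",p+d*.096/d[2])
for n in ("scene","side"):
    r=np.load(f"rk_{n}.npy")
    # rough wall normals: top view rect
    print(n,cv2.minAreaRect(r[:,:2].astype(np.float32)))
go([.44,.17,.36],np.stack([-tray_R(0)[:,0],tray_R(0)[:,1],-tray_R(0)[:,2]],1))
E
```

```text
[[0.0, 0.963, 0.268, 0.068], [1.0, -0.0, -0.0, -0.0], [-0.0, 0.268, -0.963, -0.142], [0.0, 0.0, 0.0, 1.0]] 59.20045917248312 259.8436771883654 193.52571355783394
scene 127 303 323 200 228
cloud med [0.5286 0.2344 0.1547]
side 92 219 236 115 138
cloud med [0.5269 0.2266 0.1569]
rod dir [-0.4326  0.0393  0.9007] lean 25.744314891172035 az 174.80941255624649 pt z=.1 [0.5528 0.23   0.1   ] z=.196 [0.5067 0.2342 0.196 ]
scene ((0.575838565826416, 0.17827793955802917), (0.18798136711120605, 0.09357305616140366), 85.1094741821289)
side ((0.5706539154052734, 0.16028442978858948), (0.1525842547416687, 0.11017850786447525), 78.97311401367188)
t mm [-371.4 -333.8 -129.1] r [-0.066 -0.434 -0.291] dist 516.0 ang 0.526 rows>= 10.3
```

Emit:
step_arm:
  rows:
    - {"tx":-34,"ty":-30,"tz":-12,"claw":85}
    - {"tx":-68,"ty":-61,"tz":-24,"claw":85}
    - {"tx":-102,"ty":-92,"tz":-36,"claw":85}
    - {"tx":-136,"ty":-122,"tz":-48,"claw":85}
    - {"tx":-170,"ty":-153,"tz":-60,"claw":85}

```text
$.rows[0]: bad value
```

Emit:
step_arm:
  rows:
    - {"tx":-34,"ty":-30,"tz":-12,"claw":85}
    - {"tx":-68,"ty":-61,"tz":-24,"claw":85}
    - {"tx":-102,"ty":-92,"tz":-36,"claw":85}
    - {"tx":-136,"ty":-122,"tz":-48,"claw":85}
    - {"tx":-170,"ty":-153,"tz":-60,"claw":85}

```text
$.rows[0]: bad value
```

Emit:
step_arm:
  rows:
    - {"tx":-10,"ty":-8,"tz":-3,"rx":-0.011,"ry":-0.108,"rz":-0.052,"claw":85}
    - {"tx":-20,"ty":-16,"tz":-5,"rx":-0.023,"ry":-0.217,"rz":-0.105,"claw":85}
    - {"tx":-31,"ty":-28,"tz":-9,"rx":-0.035,"ry":-0.325,"rz":-0.157,"claw":85}
    - {"tx":-31,"ty":-28,"tz":-9,"rx":-0.047,"ry":-0.434,"rz":-0.21,"claw":85}
    - {"tx":-31,"ty":-28,"tz":-9,"rx":-0.047,"ry":-0.434,"rz":-0.21,"claw":85}

```text
time_s: 0.65
ee_pos: [0.2013, 0.5613, 0.2386]
tcp_rot: [0.038, 0.976, -0.01, 0.216]
force: [-0.2, -1.2, 0.4]
grip_width: 0.996
grip_force: 0.0
```

```bash
python3 - <<'E'
from h import *
c=cam("wrist");np.savez("w1.npz",**c);cv2.imwrite("pics/w1.png",c["frame"]);s=get_state();print(s["time_s"],s["ee_pos"],R.from_quat(s["tcp_rot"]).as_matrix().round(3).tolist(),s["qpos"].round(2))
E
```

```text
0.7 [0.20190939 0.56169696 0.23916566] [[-0.905, 0.08, 0.419], [0.072, 0.997, -0.035], [-0.42, -0.001, -0.908]] [ 1.33  0.12  1.68 -0.45  1.29 -0.05]
```

View pics/w1.png

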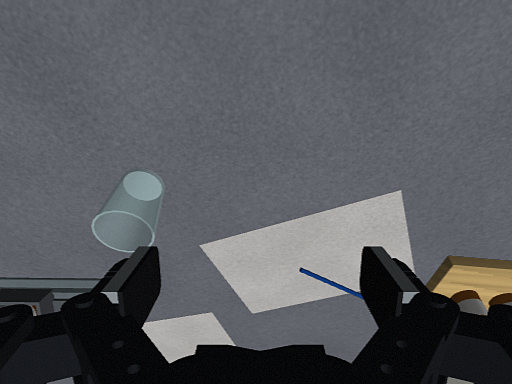

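The image shows the beaker at (130,210) and paper, with the fingers at the bottom and only the rack's edge at the far left. The first two moves were refused (apparently every key is required), so I'm computing the remaining shift.

```bash
cat >> h.py <<'E'
def TR(yaw):
    t=tray_R(yaw); return np.stack([-t[:,0],t[:,1],-t[:,2]],1)
E
python3 -c "
from h import *
go([.479,.198,.252],TR(np.radians(-5)))"
```

```text
t mm [-282.4 -340.3  117. ] r [ 0.002 -0.003  0.007] dist 457.0 ang 0.008 rows>= 9.1
```

Emit:
step_arm:
  rows:
    - {"tx":-28,"ty":-34,"tz":12,"rx":0,"ry":0,"rz":0,"claw":85}
    - {"tx":-56,"ty":-68,"tz":23,"rx":0,"ry":0,"rz":0,"claw":85}
    - {"tx":-84,"ty":-102,"tz":35,"rx":0,"ry":0,"rz":0,"claw":85}
    - {"tx":-112,"ty":-136,"tz":46,"rx":0,"ry":0,"rz":0,"claw":85}
    - {"tx":-141,"ty":-170,"tz":58,"rx":0,"ry":0,"rz":0,"claw":85}

```text
time_s: 1.2
ee_pos: [0.3428, 0.3788, 0.2477]
tcp_rot: [0.041, 0.976, -0.008, 0.215]
force: [0.3, -0.3, 0.9]
grip_width: 0.993
grip_force: 0.0
```

Emit:
step_arm:
  rows:
    - {"tx":-28,"ty":-34,"tz":12,"rx":0,"ry":0,"rz":0,"claw":60}
    - {"tx":-56,"ty":-68,"tz":23,"rx":0,"ry":0,"rz":0,"claw":40}
    - {"tx":-84,"ty":-102,"tz":35,"rx":0,"ry":0,"rz":0,"claw":36}
    - {"tx":-112,"ty":-136,"tz":46,"rx":0,"ry":0,"rz":0,"claw":36}
    - {"tx":-141,"ty":-170,"tz":59,"rx":0,"ry":0,"rz":0,"claw":36}

```text
time_s: 1.7
ee_pos: [0.4814, 0.1962, 0.2545]
tcp_rot: [0.042, 0.975, -0.007, 0.216]
force: [-0.2, 1.0, -1.4]
grip_width: 0.421
grip_force: 0.0
```

```bash
python3 - <<'E'
from h import *
c=cam("wrist");np.savez("w1.npz",**c);cv2.imwrite("pics/w2.png",c["frame"]);s=get_state();print(s["time_s"],s["ee_pos"],R.from_quat(s["tcp_rot"]).as_matrix().round(3).tolist(),s["qpos"].round(2))
E
```

```text
1.75 [0.48520962 0.19029706 0.25493553] [[-0.902, 0.09, 0.423], [0.081, 0.996, -0.038], [-0.425, -0.0, -0.905]] [ 0.34 -0.35  2.08 -0.21  1.01 -1.07]
```

View pics/w2.png

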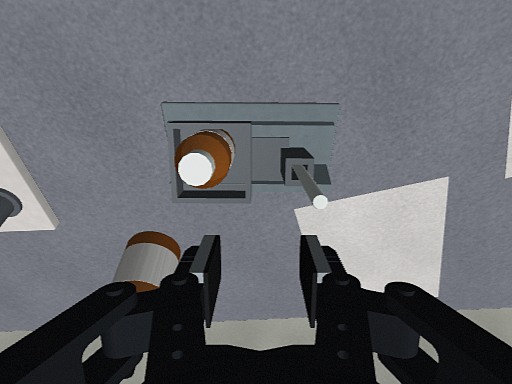

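The wrist view shows the tray rim from (168,122) to (251,203), square with the image axes, with the bottle cap at (196,168). The sleeve mouth is at (298,169) and the rod top at (320,201).

```bash
python3 - <<'E'
from h import *
np.set_printoptions(precision=4,suppress=True)
c=cam("wrist");np.savez("w2.npz",**c);s=get_state();print(s["ee_pos"],s["qvel"].round(3))
P=cloud(c);hsv=cv2.cvtColor(c["frame"],cv2.COLOR_BGR2HSV);H,S,V=[hsv[...,i].astype(int) for i in range(3)]
Rt=tray_R(np.radians(-5));T=P@Rt;  # coords in tray axes, origin at world
g=(P[...,0]>.45)&(P[...,0]<.7)&(P[...,1]>.05)&(P[...,1]<.3)
print("bench z",np.nanmedian(P[30:90,100:400,2]))
# height profile across tray row 196 & col 210 etc
for (u,v) in [(210,199),(190,199),(249,150),(249,180),(171,150),(171,180),(210,124),(184,188),(183,150),(298,152),(298,169),(287,169),(309,169),(320,201),(196,168),(265,160),(300,110)]:
    print((u,v),P[v,u],"tray ax",T[v,u],hsv[v,u])
E
```

```text
[0.4834 0.1927 0.2545] [ 0.106 -0.003  0.014  0.003  0.033  0.111]
bench z -0.0009665299731617116
(210, 199) [0.6012 0.1252 0.0801] tray ax [ 0.5668  0.1771 -0.1759] [109  25 113]
(190, 199) [0.5995 0.1034 0.0798] tray ax [ 0.5669  0.1553 -0.1763] [104  25 114]
(249, 150) [0.5741 0.1696 0.0314] tray ax [ 0.5181  0.2189 -0.207 ] [108  23 112]
(249, 180) [0.6055 0.1664 0.0462] tray ax [ 0.5531  0.2186 -0.2069] [ 96  38 108]
(171, 150) [ 0.5866  0.0693 -0.0013] tray ax [ 0.5236  0.1202 -0.2456] [109  21 131]
(171, 180) [ 0.6332  0.0571 -0.0008] tray ax [ 0.5668  0.112  -0.2652] [110  24 126]
(210, 124) [0.5292 0.1349 0.0467] tray ax [ 0.4868  0.1805 -0.1755] [114  13  98]
(184, 188) [0.5928 0.0965 0.0685] tray ax [ 0.5565  0.1478 -0.184 ] [105  34  60]
(183, 150) [0.522  0.1185 0.1031] tray ax [ 0.5055  0.1635 -0.122 ] [ 14 255  59]
(298, 152) [0.5464 0.221  0.0835] tray ax [ 0.5112  0.2678 -0.1462] [90  9 27]
(298, 169) [0.5577 0.2198 0.0954] tray ax [ 0.5265  0.2676 -0.1402] [109  25  83]
(287, 169) [0.5874 0.2107 0.0545] tray ax [ 0.5367  0.2611 -0.1902] [114  20  64]
(309, 169) [0.5326 0.2263 0.13  ] tray ax [ 0.5179  0.2719 -0.0981] [70  9 83]
(320, 201) [ 0.6885  0.2568 -0.0001] tray ax [ 0.6013  0.3158 -0.2805] [ 30   2 141]
(196, 168) [0.5192 0.1355 0.1357] tray ax [ 0.5154  0.1802 -0.0906] [ 90   3 230]
(265, 160) [0.5868 0.1867 0.0351] tray ax [ 0.5299  0.2371 -0.2084] [102  24 107]
(300, 110) [0.5442 0.2301 0.0032] tray ax [ 0.4745  0.2767 -0.2177] [101  30 120]
```

Emit:
step_arm:
  rows:
    - {"tx":0,"ty":0,"tz":0,"rx":0,"ry":0,"rz":0,"claw":36}
    - {"tx":0,"ty":0,"tz":0,"rx":0,"ry":0,"rz":0,"claw":36}
    - {"tx":0,"ty":0,"tz":0,"rx":0,"ry":0,"rz":0,"claw":36}
    - {"tx":0,"ty":0,"tz":0,"rx":0,"ry":0,"rz":0,"claw":36}
    - {"tx":0,"ty":0,"tz":0,"rx":0,"ry":0,"rz":0,"claw":36}

```text
time_s: 2.3
ee_pos: [0.4792, 0.1993, 0.253]
tcp_rot: [0.039, 0.976, -0.008, 0.216]
force: [-0.6, 0.9, -0.2]
grip_width: 0.423
grip_force: 0.0
```

```bash
python3 - <<'E'
from h import *
np.set_printoptions(precision=4,suppress=True)
c=cam("wrist");np.savez("w2.npz",**c);s=get_state();print(s["ee_pos"],s["qvel"].round(3),R.from_quat(s["tcp_rot"]).as_matrix().round(3).tolist())
P=cloud(c);hsv=cv2.cvtColor(c["frame"],cv2.COLOR_BGR2HSV);H,S,V=[hsv[...,i].astype(int) for i in range(3)]
vv,uu=np.mgrid[:384,:512]; box=(uu>140)&(uu<350)&(vv>90)&(vv<240)
for yaw in (-6,-5,-4):
    Rt=tray_R(np.radians(yaw));T=P@Rt
    rim=box&(uu<262)&(abs(T[...,2]+.176)<.005)&(S<80)&(V<150)
    q=T[rim];print(yaw,"rim",rim.sum(),np.percentile(q,[1,50,99],axis=0).tolist())
    print("   rect",cv2.minAreaRect(q[:,:2].astype(np.float32)))
Rt=tray_R(np.radians(-5));T=P@Rt
sl=box&(uu>270)&(V<110)&(S<80)&(T[...,2]>-.17)&(T[...,2]<-.1)
q=T[sl];print("sleeve",len(q),np.percentile(q,[2,50,98],axis=0).tolist());h=np.histogram(q[:,2],bins=14);print(h)
cap=box&(uu<240)&(V>150)&(S<40)&(T[...,2]>-.12);print("cap",np.percentile(T[cap],[2,50,98],axis=0).tolist(),"cap px",uu[cap].mean(),vv[cap].mean())
rd=box&(uu>285)&(V>120)&(S<30)&(T[...,2]>-.135);q=T[rd];print("rod",len(q))
for a in np.arange(-.135,-.0,.02):
    m=(q[:,2]>a)&(q[:,2]<a+.02)
    if m.sum()>3: print(a,m.sum(),np.median(q[m],0))
E
```

```text
[0.4793 0.1991 0.253 ] [-0.009 -0.    -0.    -0.002 -0.002  0.001] [[-0.904, 0.08, 0.421], [0.073, 0.997, -0.033], [-0.422, 0.001, -0.907]]
-6 rim 1950 [[0.4780847996509373, 0.15152361535400874, -0.18039647444214765], [0.5152222917458441, 0.19127863233126322, -0.17468244788632395], [0.5641065710469301, 0.2368906011842882, -0.1728331492815163]]
   rect ((0.5211965441703796, 0.19389888644218445), (0.08639313280582428, 0.0855604037642479), 0.687907338142395)
-5 rim 1908 [[0.48099587526721216, 0.14197417191474637, -0.18050057094239685], [0.5176686019978447, 0.18208363285246976, -0.17605479119189968], [0.566813188333418, 0.22716234075812677, -0.17370551413495183]]
   rect ((0.5241897702217102, 0.1843385249376297), (0.08558167517185211, 0.08639444410800934), 89.77835845947266)
-4 rim 1864 [[0.4834753328933549, 0.13220887001301454, -0.18045152341862972], [0.5192668059811862, 0.17305144611137796, -0.17732439665999056], [0.569771610858287, 0.2179263572557958, -0.17363380235810583]]
   rect ((0.5270316004753113, 0.17472198605537415), (0.08559828996658325, 0.08639571070671082), 88.86881256103516)
sleeve 753 [[0.5109221076268625, 0.2613325700585172, -0.16885588288028783], [0.5180539139653876, 0.2712953255007436, -0.13860555049388656], [0.5368370023632473, 0.2877833048197534, -0.10552245921735524]]
(array([ 39,  44,  41,  48,  50,  50, 388,  13,  11,  13,  13,  14,  15,
        14]), array([-0.17  , -0.165 , -0.16  , -0.155 , -0.15  , -0.145 , -0.1401,
       -0.1351, -0.1301, -0.1251, -0.1201, -0.1151, -0.1101, -0.1051,
       -0.1002]))
cap [[0.4997664400600064, 0.1731086239650928, -0.09917865597041724], [0.5118150432519128, 0.18564374281977225, -0.09000397532511985], [0.5242552902897606, 0.19831579509811356, -0.08856819850256141]] cap px 192.07995618838993 172.04490690032858
rod 177
-0.03499999999999999 169 [ 0.5205  0.2753 -0.0284]
```

The tray rim measures 85.6 x 86.4 mm, against 86 mm from the text. Its floor centre comes out at z≈0.033, and the cap and rod top heights agree with 118 and 180 mm. The next step is the rod grasp.

```bash
cat >> h.py <<'E'
Y=np.radians(-5.2)
RT=tray_R(np.radians(-5)); TC=RT@np.array([.5242,.1843,-.208])  # tray floor centre
def tp(x,y,z): # tray coords (m) -> world
    return TC+tray_R(Y)@np.array([x,y,z])
E
python3 - <<'E'
from h import *
print("tray",TC)
go(tp(-.0035,.0905,.126+.10),TR(Y))
go(tp(-.0035,.0905,.126),TR(Y))
E
```

```text
tray [0.57691159 0.13453077 0.03302447]
t mm [ 2.7 35.  17.1] r [ 0.005 -0.001  0.009] dist 39.0 ang 0.01 rows>= 0.8
t mm [  2.6  34.5 117.1] r [ 0.005 -0.001  0.009] dist 122.0 ang 0.01 rows>= 2.4
```

Emit:
step_arm:
  rows:
    - {"tx":2,"ty":20,"tz":5,"rx":0,"ry":0,"rz":0.009,"claw":36}
    - {"tx":3,"ty":35,"tz":15,"rx":0.005,"ry":0,"rz":0.009,"claw":36}
    - {"tx":3,"ty":35,"tz":45,"rx":0.005,"ry":0,"rz":0.009,"claw":36}
    - {"tx":3,"ty":35,"tz":80,"rx":0.005,"ry":0,"rz":0.009,"claw":36}
    - {"tx":3,"ty":35,"tz":117,"rx":0.005,"ry":0,"rz":0.009,"claw":36}

```text
time_s: 2.85
ee_pos: [0.5297, 0.2304, 0.1455]
tcp_rot: [0.044, 0.975, -0.009, 0.217]
force: [0.1, 1.5, 0.3]
grip_width: 0.423
grip_force: 0.0
```

Emit:
step_arm:
  grip_force: 30
  rows:
    - {"tx":0,"ty":0,"tz":0,"rx":0,"ry":0,"rz":0,"claw":36}
    - {"tx":0,"ty":0,"tz":0,"rx":0,"ry":0,"rz":0,"claw":36}
    - {"tx":0,"ty":0,"tz":0,"rx":0,"ry":0,"rz":0,"claw":5}
    - {"tx":0,"ty":0,"tz":0,"rx":0,"ry":0,"rz":0,"claw":5}
    - {"tx":0,"ty":0,"tz":0,"rx":0,"ry":0,"rz":0,"claw":5}

```text
time_s: 3.35
ee_pos: [0.5301, 0.23, 0.1483]
tcp_rot: [0.045, 0.975, -0.009, 0.218]
force: [-2.9, 0.0, 5.3]
grip_width: 0.107
grip_force: 29.4
```

```bash
python3 - <<'E'
from h import *
np.set_printoptions(precision=4,suppress=True)
s=get_state();print(s["ee_pos"],tray_R(Y).T@(s["ee_pos"]-TC),s["grip_width"],s["grip_force"],s["force"])
c=cam("wrist");np.savez("w3.npz",**c);cv2.imwrite("pics/w3.png",c["frame"])
# jar/board from initial views: refine pad via jar cap tops on plane
for n in ("scene","side"):
    c=dict(np.load(n+"0.npz"));P=cloud(c);x,y,z=np.moveaxis(P,-1,0);hsv=cv2.cvtColor(c["frame"],cv2.COLOR_BGR2HSV);S,V=hsv[...,1].astype(int),hsv[...,2].astype(int)
    top=(abs(x-.534)<.045)&(abs(y+.248)<.045)&(z>.1005)&(S<60)
    vv,uu=np.nonzero(top);q=np.array([onz(c,u,v,.107)[:2] for u,v in zip(uu,vv)],np.float32);print(n,"cap circ",cv2.minEnclosingCircle(q),q.mean(0))
    hh=(abs(x-.631)<.03)&(abs(y+.16)<.03)&(z>.098);vv,uu=np.nonzero(hh);q=np.array([onz(c,u,v,.103)[:2] for u,v in zip(uu,vv)],np.float32);print(n,"holder circ",cv2.minEnclosingCircle(q),q.mean(0))
E
```

```text
[0.5301 0.23   0.1483] [-0.0014  0.0908  0.1279] 0.1067475099721088 29.41689759492874 [-2.9343  0.0394  5.3293]
scene cap circ ((0.5340770483016968, -0.24581962823867798), 0.029506411403417587) [ 0.5326 -0.2455]
scene holder circ ((0.6322028040885925, -0.1535569280385971), 0.01824096404016018) [ 0.6323 -0.1539]
side cap circ ((0.531536340713501, -0.25662633776664734), 0.027402251958847046) [ 0.532  -0.2564]
side holder circ ((0.6299164891242981, -0.1630701720714569), 0.018774917349219322) [ 0.631  -0.1637]
```

Emit:
step_arm:
  rows:
    - {"tx":0,"ty":0,"tz":-20,"rx":0,"ry":0,"rz":0,"claw":5}
    - {"tx":0,"ty":0,"tz":-55,"rx":0,"ry":0,"rz":0,"claw":5}
    - {"tx":0,"ty":0,"tz":-95,"rx":0,"ry":0,"rz":0,"claw":5}
    - {"tx":0,"ty":0,"tz":-135,"rx":0,"ry":0,"rz":0,"claw":5}
    - {"tx":0,"ty":0,"tz":-170,"rx":0,"ry":0,"rz":0,"claw":5}

```text
time_s: 3.9
ee_pos: [0.4569, 0.236, 0.3026]
tcp_rot: [0.045, 0.975, -0.009, 0.217]
force: [0.8, 1.5, 0.1]
grip_width: 0.106
grip_force: 29.4
```

```bash
cat >> h.py <<'E'
def BR(yaw):
    b=R.from_euler("z",yaw).as_matrix(); return np.stack([-b[:,0],b[:,1],-b[:,2]],1)
YB=np.radians(-2.2)
E
python3 -c "
from h import *
s=get_state();print(s['ee_pos'],s['grip_width'],s['grip_force'],s['force'],s['qvel'].round(2))
go([.57,-.20,.32],BR(YB))"
```

```text
[0.45688019 0.23597129 0.30261437] 0.10584291326347667 29.365005791187286 [0.76470853 1.50083717 0.05982771] [ 0.19 -0.48 -0.22  0.01  0.73  0.01]
t mm [-146.1 -423.6   48.6] r [-0.011  0.438 -0.053] dist 451.0 ang 0.441 rows>= 9.0
```

Emit:
step_arm:
  rows:
    - {"tx":-14,"ty":-40,"tz":4,"rx":0,"ry":0,"rz":0,"claw":5}
    - {"tx":-28,"ty":-82,"tz":9,"rx":0,"ry":0,"rz":0,"claw":5}
    - {"tx":-42,"ty":-125,"tz":14,"rx":0,"ry":0,"rz":0,"claw":5}
    - {"tx":-57,"ty":-168,"tz":19,"rx":0,"ry":0,"rz":0,"claw":5}
    - {"tx":-73,"ty":-212,"tz":24,"rx":0,"ry":0,"rz":0,"claw":5}

```text
time_s: 4.4
ee_pos: [0.514, 0.0163, 0.3101]
tcp_rot: [0.045, 0.975, -0.01, 0.217]
force: [1.0, 0.3, -0.9]
grip_width: 0.106
grip_force: 29.5
```

Emit:
step_arm:
  rows:
    - {"tx":-15,"ty":-43,"tz":5,"rx":-0.002,"ry":0.088,"rz":-0.01,"claw":5}
    - {"tx":-30,"ty":-86,"tz":10,"rx":-0.004,"ry":0.176,"rz":-0.02,"claw":5}
    - {"tx":-45,"ty":-129,"tz":15,"rx":-0.007,"ry":0.263,"rz":-0.032,"claw":5}
    - {"tx":-60,"ty":-172,"tz":20,"rx":-0.009,"ry":0.35,"rz":-0.042,"claw":5}
    - {"tx":-73,"ty":-212,"tz":25,"rx":-0.011,"ry":0.438,"rz":-0.053,"claw":5}

```text
time_s: 4.9
ee_pos: [0.5712, -0.2029, 0.3184]
tcp_rot: [0.02, 1.0, -0.001, -0.002]
force: [0.5, -0.5, 0.3]
grip_width: 0.108
grip_force: 29.4
```

Emit:
step_arm:
  rows:
    - {"tx":0,"ty":0,"tz":0,"rx":0,"ry":0,"rz":0,"claw":5}
    - {"tx":0,"ty":0,"tz":0,"rx":0,"ry":0,"rz":0,"claw":5}
    - {"tx":0,"ty":0,"tz":0,"rx":0,"ry":0,"rz":0,"claw":5}
    - {"tx":0,"ty":0,"tz":0,"rx":0,"ry":0,"rz":0,"claw":5}
    - {"tx":0,"ty":0,"tz":0,"rx":0,"ry":0,"rz":0,"claw":5}

```text
time_s: 5.4
ee_pos: [0.5707, -0.1992, 0.3191]
tcp_rot: [0.019, 1.0, -0.001, 0.0]
force: [-0.3, 0.3, -0.5]
grip_width: 0.107
grip_force: 29.5
```

```bash
python3 - <<'E'
from h import *
s=get_state();print(s["time_s"],s["ee_pos"],R.from_quat(s["tcp_rot"]).as_matrix().round(3).tolist(),s["qvel"].round(3),s["grip_width"])
c=cam("wrist");np.savez("w4.npz",**c);cv2.imwrite("pics/w4.png",c["frame"])
E
```

```text
5.4 [ 0.57066279 -0.19924343  0.31905915] [[-0.999, 0.037, 0.0], [0.037, 0.999, -0.002], [-0.0, -0.002, -1.0]] [-0.002  0.009 -0.003 -0.001  0.001 -0.001] 0.10715776998193324
```

View pics/w4.png

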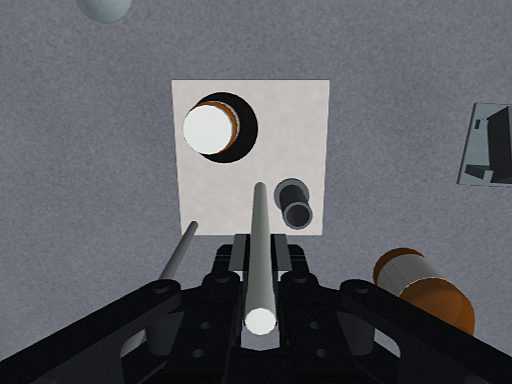

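The wrist view shows the holder mouth at (296,214), the jar cap at (210,130), the pad circle around (225,128) and the held rod's lower end at (260,185).

```bash
python3 - <<'E'
from h import *
np.set_printoptions(precision=4,suppress=True)
c=dict(np.load("w4.npz"));P=cloud(c);x,y,z=np.moveaxis(P,-1,0);hsv=cv2.cvtColor(c["frame"],cv2.COLOR_BGR2HSV);H,S,V=[hsv[...,i].astype(int) for i in range(3)]
vv,uu=np.mgrid[:384,:512]
def pl(m,h): return np.array([onz(c,u,v,h)[:2] for u,v in zip(uu[m],vv[m])],np.float32)
b=(S<50)&(V>140)&(abs(z-.018)<.006)&(uu>165)&(uu<335)&(vv>75)&(vv<240)
q=pl(b,.018);print("board z",np.median(z[b]),"rect",cv2.minAreaRect(q)); print(cv2.boxPoints(cv2.minAreaRect(q)))
pad=(V<45)&(abs(z-.021)<.01)&(uu>180)&(uu<265)&(vv>85)&(vv<170)
q=pl(pad,.021);print("pad z",np.median(z[pad]),pad.sum(),cv2.minEnclosingCircle(q))
j=(z>.095)&(z<.12)&(uu>175)&(uu<250)&(vv>90)&(vv<165);t=j&(z>.1045);print("jar top z",np.median(z[t]));q=pl(t,np.median(z[t]));print("jar",cv2.minEnclosingCircle(q),q.mean(0))
h=(uu>275)&(uu<318)&(vv>190)&(vv<235)&(z>.096)&(z<.115);print("holder z",np.median(z[h]),h.sum());q=pl(h,np.median(z[h]));print("holder",cv2.minEnclosingCircle(q))
# rod in tool frame
T=(P-get_state()["ee_pos"])@R.from_quat(get_state()["tcp_rot"]).as_matrix()
r=(uu>250)&(uu<272)&(vv>178)&(vv<250)&(T[...,2]<.14)&(T[...,2]>.0)&(V>60)
for a in np.arange(0,.14,.02):
    m=r&(T[...,2]>a)&(T[...,2]<a+.02)
    if m.sum()>5: print("rod",a,m.sum(),np.median(T[m],0))
print("max z",np.nanmax(T[r][:,2]))
E
```

```text
board z 0.0170431505473799 rect ((0.5817277431488037, -0.21326953172683716), (0.19752733409404755, 0.2057645171880722), 87.8642349243164)
[[ 0.4752 -0.3081]
 [ 0.6809 -0.3158]
 [ 0.6882 -0.1184]
 [ 0.4826 -0.1107]]
pad z 0.020022323136623887 1581 ((0.5362690091133118, -0.24671819806098938), 0.044554851949214935)
jar top z 0.10605537346260888
jar ((0.5308570265769958, -0.2536756694316864), 0.025462308898568153) [ 0.5304 -0.2538]
holder z 0.10154453089228069 344
holder ((0.6286760568618774, -0.16038048267364502), 0.017654240131378174)
rod 0.0 287 [ 0.0052 -0.0001  0.0095]
rod 0.02 207 [ 0.0047 -0.0001  0.0298]
rod 0.04 160 [ 0.0043 -0.0004  0.0495]
rod 0.06 118 [ 0.004  -0.0007  0.0694]
rod 0.08 95 [ 0.0036 -0.0001  0.0904]
rod 0.1 71 [ 0.0032 -0.0008  0.1092]
rod 0.12 22 [ 0.0028 -0.0005  0.1234]
max z 0.12737635063584046
```

```bash
cat >> h.py <<'E'
PAD=np.array([.5363,-.2467,.021]);HOL=np.array([.629,-.1603,.023]);JAR=np.array([.5306,-.2537,.021])
E
python3 -c "
from h import *
go([.629,-.1603,.30],BR(YB));go([.629,-.1603,.154],BR(YB))"
```

```text
t mm [-56.8  41.3  18.8] r [-0.002  0.     0.001] dist 73.0 ang 0.002 rows>= 1.5
t mm [-56.8  41.6 164.8] r [-0.002  0.     0.001] dist 179.0 ang 0.002 rows>= 3.6
```

Emit:
step_arm:
  rows:
    - {"tx":-19,"ty":14,"tz":6,"rx":0,"ry":0,"rz":0,"claw":5}
    - {"tx":-38,"ty":28,"tz":12,"rx":0,"ry":0,"rz":0,"claw":5}
    - {"tx":-57,"ty":41,"tz":19,"rx":0,"ry":0,"rz":0,"claw":5}
    - {"tx":-57,"ty":41,"tz":19,"rx":0,"ry":0,"rz":0,"claw":5}
    - {"tx":-57,"ty":41,"tz":45,"rx":0,"ry":0,"rz":0,"claw":5}

```text
time_s: 5.95
ee_pos: [0.6313, -0.1617, 0.2768]
tcp_rot: [0.019, 1.0, -0.002, 0.003]
force: [0.4, 0.8, 0.3]
grip_width: 0.109
grip_force: 29.5
```

Emit:
step_arm:
  rows:
    - {"tx":0,"ty":0,"tz":10,"rx":0,"ry":0,"rz":0,"claw":5}
    - {"tx":0,"ty":0,"tz":45,"rx":0,"ry":0,"rz":0,"claw":5}
    - {"tx":0,"ty":0,"tz":85,"rx":0,"ry":0,"rz":0,"claw":5}
    - {"tx":0,"ty":0,"tz":110,"rx":0,"ry":0,"rz":0,"claw":5}
    - {"tx":0,"ty":0,"tz":119,"rx":0,"ry":0,"rz":0,"claw":5}

```text
time_s: 6.45
ee_pos: [0.6266, -0.1613, 0.15]
tcp_rot: [0.02, 1.0, 0.0, -0.004]
force: [-2.4, 1.8, 29.4]
grip_width: 0.105
grip_force: 32.6
```

```bash
python3 - <<'E'
from h import *
s=get_state();print(s["time_s"],s["ee_pos"],s["force"],s["qvel"].round(3),s["grip_width"])
c=cam("wrist");P=cloud(c);T=(P-s["ee_pos"])@R.from_quat(s["tcp_rot"]).as_matrix();vv,uu=np.mgrid[:384,:512]
h=(uu>200)&(uu<330)&(vv>120)&(vv<300)&(P[...,2]>.096)&(P[...,2]<.108);print("holder mouth tool",np.percentile(T[h],[2,50,98],axis=0).round(4).tolist());cv2.imwrite("pics/w5.png",c["frame"])
E
```

```text
6.45 [ 0.62655637 -0.16129141  0.1499784 ] [-2.43148527  1.7680373  29.44239005] [ 0.002  0.023 -0.022  0.001 -0.119  0.001] 0.1047945455001075
holder mouth tool [[-0.0096, -0.0147, 0.0439], [0.0051, 0.0009, 0.0483], [0.0131, 0.0166, 0.0534]]
```

Emit:
step_arm:
  rows:
    - {"tx":0,"ty":0,"tz":-2,"rx":0,"ry":0,"rz":0,"claw":10}
    - {"tx":0,"ty":0,"tz":-2,"rx":0,"ry":0,"rz":0,"claw":40}
    - {"tx":0,"ty":0,"tz":-2,"rx":0,"ry":0,"rz":0,"claw":40}
    - {"tx":0,"ty":0,"tz":-10,"rx":0,"ry":0,"rz":0,"claw":40}
    - {"tx":0,"ty":0,"tz":-40,"rx":0,"ry":0,"rz":0,"claw":40}

```text
time_s: 7.0
ee_pos: [0.627, -0.161, 0.1904]
tcp_rot: [0.019, 1.0, 0.001, -0.004]
force: [-0.6, -0.3, 0.6]
grip_width: 0.47
grip_force: 0.0
```

Emit:
step_arm:
  rows:
    - {"tx":0,"ty":0,"tz":-40,"rx":0,"ry":0,"rz":0,"claw":40}
    - {"tx":0,"ty":0,"tz":-80,"rx":0,"ry":0,"rz":0,"claw":40}
    - {"tx":0,"ty":0,"tz":-110,"rx":0,"ry":0,"rz":0,"claw":40}
    - {"tx":0,"ty":0,"tz":-110,"rx":0,"ry":0,"rz":0,"claw":50}
    - {"tx":0,"ty":0,"tz":-110,"rx":0,"ry":0,"rz":0,"claw":80}

```text
time_s: 7.5
ee_pos: [0.6299, -0.1619, 0.305]
tcp_rot: [0.019, 1.0, -0.001, 0.0]
force: [-0.7, -0.1, -0.3]
grip_width: 0.743
grip_force: 0.0
```

```bash
python3 - <<'E'
from h import *
np.set_printoptions(precision=4,suppress=True)
s=get_state();print(s["time_s"],s["ee_pos"],s["force"],s["grip_width"])
for n in ("scene","side"):
    c=cam(n);P=cloud(c);x,y,z=np.moveaxis(P,-1,0);cv2.imwrite(f"pics/{n}1.png",c["frame"])
    m=(np.hypot(x-.629,y+.16)<.035)&(z>.11)&(z<.215);print(n,m.sum(),P[m].min(0),P[m].max(0))
    for a in (.12,.15,.18,.195):
        k=m&(abs(z-a)<.01)
        if k.any(): print("  ",a,np.median(P[k],0))
go([.5306,-.2537,.16],BR(YB)); go([.5306,-.2537,.021+.034],BR(YB))
E
```

```text
7.5 [ 0.6299 -0.1619  0.305 ] [-0.6867 -0.1192 -0.2935] 0.7428992382537385
scene 75 [ 0.6225 -0.1637  0.1109] [ 0.633  -0.1531  0.203 ]
   0.12 [ 0.6301 -0.1583  0.12  ]
   0.15 [ 0.6283 -0.1587  0.1494]
   0.18 [ 0.63   -0.1587  0.1812]
   0.195 [ 0.6288 -0.1588  0.1956]
side 108 [ 0.6237 -0.1707  0.1118] [ 0.6339 -0.162   0.2069]
   0.12 [ 0.6276 -0.1679  0.1197]
   0.15 [ 0.6283 -0.1678  0.1487]
   0.18 [ 0.6277 -0.1683  0.1798]
   0.195 [ 0.6277 -0.1677  0.1985]
t mm [ 94.  -95.9 142.3] r [-0.    -0.004 -0.   ] dist 196.0 ang 0.004 rows>= 3.9
t mm [ 93.5 -95.9 247.3] r [-0.    -0.004 -0.   ] dist 281.0 ang 0.004 rows>= 5.6
```

The rod stands vertically in the holder with its top at z≈0.203, as expected. Next is the jar grasp.

Emit:
step_arm:
  rows:
    - {"tx":30,"ty":-30,"tz":0,"rx":0,"ry":0,"rz":0,"claw":85}
    - {"tx":62,"ty":-63,"tz":5,"rx":0,"ry":0,"rz":0,"claw":85}
    - {"tx":93,"ty":-96,"tz":20,"rx":0,"ry":0,"rz":0,"claw":85}
    - {"tx":93,"ty":-96,"tz":60,"rx":0,"ry":0,"rz":0,"claw":85}
    - {"tx":93,"ty":-96,"tz":100,"rx":0,"ry":0,"rz":0,"claw":85}

```text
time_s: 8.1
ee_pos: [0.5312, -0.2553, 0.2018]
tcp_rot: [0.021, 1.0, -0.0, -0.001]
force: [1.1, 0.6, -0.3]
grip_width: 0.994
grip_force: 0.0
```

Emit:
step_arm:
  rows:
    - {"tx":0,"ty":0,"tz":30,"rx":0,"ry":0,"rz":0,"claw":85}
    - {"tx":0,"ty":0,"tz":42,"rx":0,"ry":0,"rz":0,"claw":85}
    - {"tx":0,"ty":0,"tz":42,"rx":0,"ry":0,"rz":0,"claw":85}
    - {"tx":0,"ty":0,"tz":42,"rx":0,"ry":0,"rz":0,"claw":85}
    - {"tx":0,"ty":0,"tz":42,"rx":0,"ry":0,"rz":0,"claw":85}

```text
time_s: 8.6
ee_pos: [0.5337, -0.2548, 0.1635]
tcp_rot: [0.019, 1.0, -0.001, 0.0]
force: [-0.9, 0.2, 0.6]
grip_width: 0.997
grip_force: 0.0
```

```bash
python3 - <<'E'
from h import *
np.set_printoptions(precision=4,suppress=True)
s=get_state();print(s["time_s"],s["ee_pos"],s["qvel"].round(3),s["grip_width"])
c=cam("wrist");cv2.imwrite("pics/w6.png",c["frame"]);P=cloud(c);x,y,z=np.moveaxis(P,-1,0);vv,uu=np.mgrid[:384,:512]
t=(z>.1)&(z<.112)&(np.hypot(x-.53,y+.253)<.045);q=P[t];print(len(q),cv2.minEnclosingCircle(q[:,:2].astype(np.float32)),np.median(q[:,2]))
j=(abs(z-.06)<.02)&(np.hypot(x-.53,y+.253)<.045);print(P[j].min(0),P[j].max(0))
go([.5306,-.2537,.021+.032],BR(YB))
E
```

```text
8.6 [ 0.5337 -0.2548  0.1635] [-0.    -0.007  0.     0.    -0.003  0.001] 0.996750666086738
5020 ((0.5307095050811768, -0.2539502680301666), 0.025594279170036316) 0.10603461523454341
[ 0.5015 -0.2799  0.0401] [ 0.5213 -0.2263  0.0798]
t mm [  3.2   1.3 110.6] r [-0.003  0.001 -0.   ] dist 111.0 ang 0.003 rows>= 2.2
```

Emit:
step_arm:
  rows:
    - {"tx":3,"ty":1,"tz":20,"rx":0,"ry":0,"rz":0,"claw":85}
    - {"tx":3,"ty":1,"tz":50,"rx":0,"ry":0,"rz":0,"claw":85}
    - {"tx":3,"ty":1,"tz":80,"rx":0,"ry":0,"rz":0,"claw":85}
    - {"tx":3,"ty":1,"tz":103,"rx":0,"ry":0,"rz":0,"claw":85}
    - {"tx":3,"ty":1,"tz":110,"rx":0,"ry":0,"rz":0,"claw":85}

```text
time_s: 9.15
ee_pos: [0.5282, -0.2524, 0.0498]
tcp_rot: [0.019, 1.0, 0.0, -0.002]
force: [0.0, 0.4, -0.1]
grip_width: 0.994
grip_force: 0.0
```

Emit:
step_arm:
  grip_force: 40
  rows:
    - {"tx":0,"ty":0,"tz":0,"rx":0,"ry":0,"rz":0,"claw":85}
    - {"tx":0,"ty":0,"tz":0,"rx":0,"ry":0,"rz":0,"claw":70}
    - {"tx":0,"ty":0,"tz":0,"rx":0,"ry":0,"rz":0,"claw":60}
    - {"tx":0,"ty":0,"tz":0,"rx":0,"ry":0,"rz":0,"claw":50}
    - {"tx":0,"ty":0,"tz":0,"rx":0,"ry":0,"rz":0,"claw":50}

```text
time_s: 9.65
ee_pos: [0.5307, -0.254, 0.0536]
tcp_rot: [0.019, 1.0, -0.001, 0.0]
force: [-0.1, -0.2, 6.2]
grip_width: 0.665
grip_force: 44.0
```

Emit:
step_arm:
  rows:
    - {"tx":0,"ty":0,"tz":0,"rx":0,"ry":0,"rz":0,"claw":50}
    - {"tx":0,"ty":0,"tz":-8,"rx":0,"ry":0,"rz":0,"claw":50}
    - {"tx":0,"ty":0,"tz":-25,"rx":0,"ry":0,"rz":0,"claw":50}
    - {"tx":0,"ty":0,"tz":-45,"rx":0,"ry":0,"rz":0,"claw":50}
    - {"tx":0,"ty":0,"tz":-60,"rx":0,"ry":0,"rz":0,"claw":50}

```text
time_s: 10.15
ee_pos: [0.5294, -0.2532, 0.1128]
tcp_rot: [0.019, 1.0, -0.001, -0.001]
force: [0.7, -0.2, -1.9]
grip_width: 0.663
grip_force: 43.2
```

```bash
python3 - <<'E'
from h import *
np.set_printoptions(precision=4,suppress=True)
s=get_state();print(s["ee_pos"],s["qvel"].round(3))
for n in ("scene","side"):
    c=cam(n);P=cloud(c);x,y,z=np.moveaxis(P,-1,0);m=(abs(x-.5)<.06)&(abs(y+.02)<.06)&(z>.02);print(n,"temp spot occupied px",m.sum())
go([.50,-.02,.11],BR(YB));go([.50,-.02,.032],BR(YB))
E
```

```text
[ 0.5294 -0.2532  0.1128] [ 0.    -0.182 -0.088 -0.001  0.266 -0.001]
scene temp spot occupied px 0
side temp spot occupied px 0
t mm [ 40.  232.7   3.5] r [-0.004  0.002 -0.   ] dist 236.0 ang 0.004 rows>= 4.7
t mm [ 40.1 233.   81.5] r [-0.004  0.002 -0.   ] dist 250.0 ang 0.004 rows>= 5.0
```

Emit:
step_arm:
  rows:
    - {"tx":5,"ty":27,"tz":0,"rx":0,"ry":0,"rz":0,"claw":50}
    - {"tx":12,"ty":70,"tz":0,"rx":0,"ry":0,"rz":0,"claw":50}
    - {"tx":19,"ty":115,"tz":0,"rx":0,"ry":0,"rz":0,"claw":50}
    - {"tx":27,"ty":160,"tz":0,"rx":0,"ry":0,"rz":0,"claw":50}
    - {"tx":35,"ty":200,"tz":3,"rx":0,"ry":0,"rz":0,"claw":50}

```text
time_s: 10.75
ee_pos: [0.5012, -0.0499, 0.1077]
tcp_rot: [0.019, 1.0, -0.0, -0.001]
force: [-0.1, -0.6, -1.9]
grip_width: 0.663
grip_force: 43.4
```

Emit:
step_arm:
  rows:
    - {"tx":5,"ty":25,"tz":10,"rx":0,"ry":0,"rz":0,"claw":50}
    - {"tx":5,"ty":33,"tz":30,"rx":0,"ry":0,"rz":0,"claw":50}
    - {"tx":5,"ty":33,"tz":50,"rx":0,"ry":0,"rz":0,"claw":50}
    - {"tx":5,"ty":33,"tz":65,"rx":0,"ry":0,"rz":0,"claw":50}
    - {"tx":5,"ty":33,"tz":70,"rx":0,"ry":0,"rz":0,"claw":50}

```text
time_s: 11.25
ee_pos: [0.496, -0.0181, 0.0357]
tcp_rot: [0.019, 1.0, -0.0, -0.003]
force: [0.1, 0.4, -2.5]
grip_width: 0.663
grip_force: 43.4
```

Emit:
step_arm:
  rows:
    - {"tx":0,"ty":0,"tz":0,"rx":0,"ry":0,"rz":0,"claw":50}
    - {"tx":0,"ty":0,"tz":0,"rx":0,"ry":0,"rz":0,"claw":50}
    - {"tx":0,"ty":0,"tz":0,"rx":0,"ry":0,"rz":0,"claw":50}
    - {"tx":0,"ty":0,"tz":0,"rx":0,"ry":0,"rz":0,"claw":50}
    - {"tx":0,"ty":0,"tz":0,"rx":0,"ry":0,"rz":0,"claw":50}

```text
time_s: 11.75
ee_pos: [0.4987, -0.0189, 0.0388]
tcp_rot: [0.02, 1.0, -0.001, -0.001]
force: [0.8, 0.4, -1.3]
grip_width: 0.662
grip_force: 43.4
```

Emit:
step_arm:
  rows:
    - {"tx":0,"ty":0,"tz":2,"rx":0,"ry":0,"rz":0,"claw":50}
    - {"tx":0,"ty":0,"tz":4,"rx":0,"ry":0,"rz":0,"claw":50}
    - {"tx":0,"ty":0,"tz":5.5,"rx":0,"ry":0,"rz":0,"claw":50}
    - {"tx":0,"ty":0,"tz":6,"rx":0,"ry":0,"rz":0,"claw":50}
    - {"tx":0,"ty":0,"tz":6,"rx":0,"ry":0,"rz":0,"claw":50}

```text
time_s: 12.25
ee_pos: [0.4981, -0.0187, 0.0327]
tcp_rot: [0.019, 1.0, -0.0, -0.002]
force: [-3.2, 0.1, 4.1]
grip_width: 0.666
grip_force: 44.1
```

Emit:
step_arm:
  rows:
    - {"tx":0,"ty":0,"tz":0,"rx":0,"ry":0,"rz":0,"claw":58}
    - {"tx":0,"ty":0,"tz":0,"rx":0,"ry":0,"rz":0,"claw":62}
    - {"tx":0,"ty":0,"tz":0,"rx":0,"ry":0,"rz":0,"claw":75}
    - {"tx":0,"ty":0,"tz":0,"rx":0,"ry":0,"rz":0,"claw":85}
    - {"tx":0,"ty":0,"tz":0,"rx":0,"ry":0,"rz":0,"claw":85}

```text
time_s: 12.75
ee_pos: [0.4982, -0.0188, 0.0322]
tcp_rot: [0.019, 1.0, -0.0, -0.001]
force: [-0.2, -0.9, -0.3]
grip_width: 0.996
grip_force: 0.0
```

Emit:
step_arm:
  rows:
    - {"tx":0,"ty":0,"tz":-15,"rx":0,"ry":0,"rz":0,"claw":85}
    - {"tx":0,"ty":0,"tz":-55,"rx":0,"ry":0,"rz":0,"claw":85}
    - {"tx":0,"ty":0,"tz":-100,"rx":0,"ry":0,"rz":0,"claw":85}
    - {"tx":0,"ty":0,"tz":-150,"rx":0,"ry":0,"rz":0,"claw":85}
    - {"tx":0,"ty":0,"tz":-200,"rx":0,"ry":0,"rz":0,"claw":85}

```text
time_s: 13.25
ee_pos: [0.4981, -0.0185, 0.2339]
tcp_rot: [0.019, 1.0, -0.0, -0.001]
force: [2.4, -0.5, 0.2]
grip_width: 0.991
grip_force: 0.0
```

```bash
python3 - <<'E'
from h import *
np.set_printoptions(precision=4,suppress=True)
s=get_state();print(s["ee_pos"],s["qvel"].round(3))
for n in ("wrist",):
    c=cam(n);P=cloud(c);x,y,z=np.moveaxis(P,-1,0);m=(abs(x-.5)<.06)&(abs(y+.02)<.06)&(z>.08)&(z<.1);q=P[m];print(m.sum(),np.median(q,0) if m.any() else 0, cv2.minEnclosingCircle(q[:,:2].astype(np.float32)) if m.any() else 0)
# bottle: tray x -12, y +1.4
go(tp(-.012,.0015,.052+.14),TR(Y));go(tp(-.012,.0015,.052),TR(Y))
E
```

```text
[ 0.4981 -0.0185  0.2339] [-0.001 -0.424 -0.571  0.001  0.977 -0.001]
2508 [ 0.4973 -0.0194  0.085 ] ((0.4981115162372589, -0.01936175301671028), 0.025602413341403008)
t mm [ 24.2 163.   41.2] r [ 0.009 -0.425  0.052] dist 170.0 ang 0.428 rows>= 3.4
t mm [-33.5 160.3 168.8] r [ 0.009 -0.425  0.052] dist 235.0 ang 0.428 rows>= 4.7
```

Emit:
step_arm:
  rows:
    - {"tx":5,"ty":33,"tz":0,"rx":0.002,"ry":-0.085,"rz":0.01,"claw":85}
    - {"tx":10,"ty":66,"tz":8,"rx":0.004,"ry":-0.17,"rz":0.02,"claw":85}
    - {"tx":15,"ty":98,"tz":15,"rx":0.006,"ry":-0.255,"rz":0.03,"claw":85}
    - {"tx":20,"ty":131,"tz":28,"rx":0.008,"ry":-0.34,"rz":0.041,"claw":85}
    - {"tx":24,"ty":163,"tz":41,"rx":0.009,"ry":-0.425,"rz":0.052,"claw":85}

```text
time_s: 13.8
ee_pos: [0.4809, 0.1464, 0.1915]
tcp_rot: [0.045, 0.976, -0.008, 0.212]
force: [1.3, -0.6, -0.5]
grip_width: 0.993
grip_force: 0.0
```

Emit:
step_arm:
  rows:
    - {"tx":0,"ty":0,"tz":0,"rx":0,"ry":0,"rz":0,"claw":85}
    - {"tx":0,"ty":0,"tz":0,"rx":0,"ry":0,"rz":0,"claw":85}
    - {"tx":0,"ty":0,"tz":0,"rx":0,"ry":0,"rz":0,"claw":85}
    - {"tx":0,"ty":0,"tz":0,"rx":0,"ry":0,"rz":0,"claw":85}
    - {"tx":0,"ty":0,"tz":0,"rx":0,"ry":0,"rz":0,"claw":85}

```text
time_s: 14.3
ee_pos: [0.482, 0.1441, 0.1919]
tcp_rot: [0.046, 0.977, -0.009, 0.21]
force: [-0.2, -0.0, -0.2]
grip_width: 0.993
grip_force: 0.0
```

```bash
python3 - <<'E'
from h import *
np.set_printoptions(precision=4,suppress=True)
s=get_state();print(s["time_s"],s["ee_pos"],s["qvel"].round(3))
c=cam("wrist");cv2.imwrite("pics/w7.png",c["frame"]);P=cloud(c);T=(P-TC)@tray_R(Y)
hsv=cv2.cvtColor(c["frame"],cv2.COLOR_BGR2HSV);S,V=hsv[...,1],hsv[...,2]
m=(abs(T[...,0]+.012)<.025)&(abs(T[...,1])<.03)&(T[...,2]>.112)&(T[...,2]<.125)&(S<50);q=T[m];print("cap tray",len(q),cv2.minEnclosingCircle(q[:,:2].astype(np.float32)),np.median(q[:,2]))
go(tp(-.012,.0015,.052),TR(Y))
E
```

```text
14.3 [0.482  0.1441 0.1919] [ 0.004  0.     0.008 -0.001 -0.001  0.003]
cap tray 1368 ((-0.012307637371122837, 0.0005214054835960269), 0.014041026122868061) 0.118007241327481
t mm [ -9.4   0.5 132.1] r [ 0.    -0.013 -0.003] dist 132.0 ang 0.013 rows>= 2.6
```

Emit:
step_arm:
  rows:
    - {"tx":-9,"ty":0,"tz":25,"rx":0,"ry":-0.013,"rz":0,"claw":85}
    - {"tx":-9,"ty":0,"tz":60,"rx":0,"ry":-0.013,"rz":0,"claw":85}
    - {"tx":-9,"ty":0,"tz":95,"rx":0,"ry":-0.013,"rz":0,"claw":85}
    - {"tx":-9,"ty":0,"tz":120,"rx":0,"ry":-0.013,"rz":0,"claw":85}
    - {"tx":-9,"ty":0,"tz":131,"rx":0,"ry":-0.013,"rz":0,"claw":85}

```text
time_s: 14.85
ee_pos: [0.542, 0.1384, 0.0726]
tcp_rot: [0.045, 0.976, -0.01, 0.214]
force: [0.2, 0.3, -0.1]
grip_width: 1.0
grip_force: 0.0
```

Emit:
step_arm:
  grip_force: 40
  rows:
    - {"tx":0,"ty":0,"tz":0,"rx":0,"ry":0,"rz":0,"claw":85}
    - {"tx":0,"ty":0,"tz":0,"rx":0,"ry":0,"rz":0,"claw":70}
    - {"tx":0,"ty":0,"tz":0,"rx":0,"ry":0,"rz":0,"claw":55}
    - {"tx":0,"ty":0,"tz":0,"rx":0,"ry":0,"rz":0,"claw":42}
    - {"tx":0,"ty":0,"tz":0,"rx":0,"ry":0,"rz":0,"claw":42}

```text
time_s: 15.35
ee_pos: [0.5435, 0.1399, 0.0775]
tcp_rot: [0.044, 0.975, -0.009, 0.217]
force: [-3.7, -0.7, 5.3]
grip_width: 0.572
grip_force: 40.5
```

```bash
python3 - <<'E'
from h import *
np.set_printoptions(precision=4,suppress=True)
s=get_state();print(s["time_s"],"tool in tray",(s["ee_pos"]-TC)@tray_R(Y),s["qvel"].round(3),s["grip_width"],s["grip_force"],s["force"])
E
```

```text
15.35 tool in tray [-0.0118  0.0023  0.0545] [ 0.002 -0.     0.    -0.002 -0.002  0.001] 0.5715423607032065 40.54729975992814 [-3.679  -0.7421  5.2718]
```

Emit:
step_arm:
  rows:
    - {"tx":0,"ty":0,"tz":-10,"rx":0,"ry":0,"rz":0,"claw":42}
    - {"tx":0,"ty":0,"tz":-40,"rx":0,"ry":0,"rz":0,"claw":42}
    - {"tx":0,"ty":0,"tz":-80,"rx":0,"ry":0,"rz":0,"claw":42}
    - {"tx":0,"ty":0,"tz":-115,"rx":0,"ry":0,"rz":0,"claw":42}
    - {"tx":0,"ty":0,"tz":-140,"rx":0,"ry":0,"rz":0,"claw":42}

```text
time_s: 15.85
ee_pos: [0.483, 0.1454, 0.2054]
tcp_rot: [0.045, 0.975, -0.009, 0.217]
force: [-0.1, 1.5, -2.4]
grip_width: 0.575
grip_force: 43.1
```

```bash
python3 - <<'E'
from h import *
s=get_state();print(s["time_s"],s["ee_pos"],s["grip_width"],s["grip_force"],s["force"],s["qvel"].round(2))
go([PAD[0],PAD[1],.20],BR(YB))
E
```

```text
15.85 [0.48301005 0.14537575 0.20541612] 0.5753897927543965 43.094338139053434 [-0.08767978  1.52209672 -2.35398479] [ 0.08 -0.54 -0.03  0.03  0.58 -0.02]
t mm [ -78.3 -385.7   41.6] r [-0.009  0.438 -0.052] dist 396.0 ang 0.441 rows>= 7.9
```

Emit:
step_arm:
  rows:
    - {"tx":-6,"ty":-28,"tz":3,"rx":0,"ry":0,"rz":0,"claw":42}
    - {"tx":-14,"ty":-68,"tz":7,"rx":0,"ry":0,"rz":0,"claw":42}
    - {"tx":-23,"ty":-110,"tz":11,"rx":0,"ry":0,"rz":0,"claw":42}
    - {"tx":-31,"ty":-152,"tz":16,"rx":0,"ry":0,"rz":0,"claw":42}
    - {"tx":-40,"ty":-194,"tz":21,"rx":0,"ry":0,"rz":0,"claw":42}

```text
time_s: 16.35
ee_pos: [0.5105, -0.0533, 0.2008]
tcp_rot: [0.044, 0.975, -0.009, 0.217]
force: [0.6, -0.1, -1.7]
grip_width: 0.571
grip_force: 43.1
```

Emit:
step_arm:
  rows:
    - {"tx":-9,"ty":-42,"tz":5,"rx":-0.002,"ry":0.088,"rz":-0.01,"claw":42}
    - {"tx":-17,"ty":-84,"tz":9,"rx":-0.004,"ry":0.176,"rz":-0.02,"claw":42}
    - {"tx":-26,"ty":-126,"tz":13,"rx":-0.006,"ry":0.263,"rz":-0.03,"claw":42}
    - {"tx":-33,"ty":-165,"tz":17,"rx":-0.008,"ry":0.35,"rz":-0.04,"claw":42}
    - {"tx":-38,"ty":-192,"tz":20,"rx":-0.009,"ry":0.438,"rz":-0.052,"claw":42}

```text
time_s: 16.85
ee_pos: [0.5361, -0.2501, 0.1989]
tcp_rot: [0.02, 1.0, -0.001, -0.002]
force: [0.1, -0.0, -1.2]
grip_width: 0.575
grip_force: 43.1
```

Emit:
step_arm:
  rows:
    - {"tx":0,"ty":0,"tz":0,"rx":0,"ry":0,"rz":0,"claw":42}
    - {"tx":0,"ty":0,"tz":0,"rx":0,"ry":0,"rz":0,"claw":42}
    - {"tx":0,"ty":0,"tz":0,"rx":0,"ry":0,"rz":0,"claw":42}
    - {"tx":0,"ty":0,"tz":0,"rx":0,"ry":0,"rz":0,"claw":42}
    - {"tx":0,"ty":0,"tz":0,"rx":0,"ry":0,"rz":0,"claw":42}

```text
time_s: 17.35
ee_pos: [0.5361, -0.2465, 0.1986]
tcp_rot: [0.019, 1.0, -0.001, -0.0]
force: [-1.4, 0.0, -1.5]
grip_width: 0.575
grip_force: 43.1
```

```bash
python3 - <<'E'
from h import *
np.set_printoptions(precision=4,suppress=True)
s=get_state();print(s["time_s"],s["ee_pos"],s["grip_width"],s["grip_force"],s["force"],s["qvel"].round(2))
M=R.from_quat(s["tcp_rot"]).as_matrix();print(M.round(3).tolist())
c=cam("wrist");cv2.imwrite("pics/w8.png",c["frame"]);P=cloud(c);T=(P-s["ee_pos"])@M;hsv=cv2.cvtColor(c["frame"],cv2.COLOR_BGR2HSV);H,S,V=[hsv[...,i].astype(int) for i in range(3)]
m=(abs(T[...,0])<.04)&(abs(T[...,1])<.035)&(T[...,2]<.06)&(T[...,2]>-.075)&((S>110)&(H<20)|(V>120))
for a in np.arange(-.07,.06,.015):
    k=m&(abs(T[...,2]-a)<.0075)
    if k.sum()>10: print(round(a,3),k.sum(),"x max",np.percentile(T[k][:,0],97),"y range",np.percentile(T[k][:,1],[2,98]))
print("lowest",np.percentile(T[m][:,2],99.5))
go([PAD[0],PAD[1],.021+.0545+.006],BR(YB))
E
```

```text
17.35 [ 0.5361 -0.2465  0.1986] 0.5753353537591811 43.05838403524831 [-1.3909  0.0022 -1.5396] [-0.    0.01 -0.01 -0.   -0.    0.  ]
[[-0.999, 0.038, -0.001], [0.038, 0.999, -0.002], [0.001, -0.002, -1.0]]
-0.07 2513 x max 0.013142708647228836 y range [-0.0111  0.0118]
-0.055 963 x max 0.013690356599640869 y range [-0.0047  0.013 ]
-0.04 5508 x max 0.02029934843669436 y range [-0.0218  0.0207]
-0.025 3203 x max 0.024536605266835567 y range [-0.0236  0.0236]
-0.01 1044 x max 0.024637393078757234 y range [-0.0208  0.0205]
0.005 451 x max 0.024500194900012408 y range [-0.0239  0.0209]
0.02 69 x max 0.01941178938130383 y range [-0.0241  0.0214]
0.035 155 x max 0.024089580173698322 y range [-0.0235  0.0203]
0.05 267 x max 0.02408789308094345 y range [-0.0221  0.0185]
lowest 0.050626097480953786
t mm [ -0.2   0.2 117.1] r [-0.002 -0.001  0.   ] dist 117.0 ang 0.002 rows>= 2.3
```

Emit:
step_arm:
  rows:
    - {"tx":0,"ty":0,"tz":20,"rx":0,"ry":0,"rz":0,"claw":42}
    - {"tx":0,"ty":0,"tz":50,"rx":0,"ry":0,"rz":0,"claw":42}
    - {"tx":0,"ty":0,"tz":80,"rx":0,"ry":0,"rz":0,"claw":42}
    - {"tx":0,"ty":0,"tz":103,"rx":0,"ry":0,"rz":0,"claw":42}
    - {"tx":0,"ty":0,"tz":114,"rx":0,"ry":0,"rz":0,"claw":42}

```text
time_s: 17.9
ee_pos: [0.5345, -0.2463, 0.0814]
tcp_rot: [0.019, 1.0, 0.0, -0.003]
force: [-0.2, 1.1, -2.2]
grip_width: 0.577
grip_force: 43.0
```

Emit:
step_arm:
  rows:
    - {"tx":0,"ty":0,"tz":0,"rx":0,"ry":0,"rz":0,"claw":42}
    - {"tx":0,"ty":0,"tz":2,"rx":0,"ry":0,"rz":0,"claw":42}
    - {"tx":0,"ty":0,"tz":4,"rx":0,"ry":0,"rz":0,"claw":42}
    - {"tx":0,"ty":0,"tz":6,"rx":0,"ry":0,"rz":0,"claw":42}
    - {"tx":0,"ty":0,"tz":7,"rx":0,"ry":0,"rz":0,"claw":42}

```text
time_s: 18.4
ee_pos: [0.5364, -0.2479, 0.0772]
tcp_rot: [0.019, 1.0, -0.001, -0.001]
force: [0.6, 0.0, -2.4]
grip_width: 0.575
grip_force: 43.1
```

Emit:
step_arm:
  rows:
    - {"tx":0,"ty":0,"tz":0,"rx":0,"ry":0,"rz":0,"claw":42}
    - {"tx":0,"ty":0,"tz":0,"rx":0,"ry":0,"rz":0,"claw":42}
    - {"tx":0,"ty":0,"tz":0,"rx":0,"ry":0,"rz":0,"claw":42}
    - {"tx":0,"ty":0,"tz":1,"rx":0,"ry":0,"rz":0,"claw":42}
    - {"tx":0,"ty":0,"tz":1,"rx":0,"ry":0,"rz":0,"claw":42}

```text
time_s: 18.9
ee_pos: [0.5359, -0.2476, 0.0754]
tcp_rot: [0.019, 1.0, -0.001, -0.001]
force: [-0.2, -0.4, -2.0]
grip_width: 0.572
grip_force: 43.1
```

Emit:
step_arm:
  rows:
    - {"tx":0,"ty":0,"tz":0.5,"rx":0,"ry":0,"rz":0,"claw":42}
    - {"tx":0,"ty":0,"tz":1,"rx":0,"ry":0,"rz":0,"claw":42}
    - {"tx":0,"ty":0,"tz":1.5,"rx":0,"ry":0,"rz":0,"claw":42}
    - {"tx":0,"ty":0,"tz":1.5,"rx":0,"ry":0,"rz":0,"claw":42}
    - {"tx":0,"ty":0,"tz":1.5,"rx":0,"ry":0,"rz":0,"claw":42}

```text
time_s: 19.4
ee_pos: [0.5364, -0.2478, 0.0749]
tcp_rot: [0.019, 1.0, -0.001, -0.001]
force: [-1.4, 1.0, 6.3]
grip_width: 0.575
grip_force: 43.5
```

Emit:
step_arm:
  rows:
    - {"tx":0,"ty":0,"tz":0,"rx":0,"ry":0,"rz":0,"claw":50}
    - {"tx":0,"ty":0,"tz":0,"rx":0,"ry":0,"rz":0,"claw":56}
    - {"tx":0,"ty":0,"tz":0,"rx":0,"ry":0,"rz":0,"claw":70}
    - {"tx":0,"ty":0,"tz":0,"rx":0,"ry":0,"rz":0,"claw":85}
    - {"tx":0,"ty":0,"tz":0,"rx":0,"ry":0,"rz":0,"claw":85}

```text
time_s: 19.9
ee_pos: [0.5358, -0.2476, 0.0738]
tcp_rot: [0.019, 1.0, -0.001, -0.001]
force: [0.3, -0.4, 0.4]
grip_width: 0.994
grip_force: 0.0
```

Emit:
step_arm:
  rows:
    - {"tx":0,"ty":0,"tz":-15,"rx":0,"ry":0,"rz":0,"claw":85}
    - {"tx":0,"ty":0,"tz":-55,"rx":0,"ry":0,"rz":0,"claw":85}
    - {"tx":0,"ty":0,"tz":-100,"rx":0,"ry":0,"rz":0,"claw":85}
    - {"tx":0,"ty":0,"tz":-140,"rx":0,"ry":0,"rz":0,"claw":85}
    - {"tx":0,"ty":0,"tz":-160,"rx":0,"ry":0,"rz":0,"claw":85}

```text
time_s: 20.4
ee_pos: [0.5381, -0.2485, 0.2405]
tcp_rot: [0.019, 1.0, -0.003, 0.002]
force: [0.3, -1.1, -0.3]
grip_width: 0.995
grip_force: 0.0
```

```bash
python3 - <<'E'
from h import *
np.set_printoptions(precision=4,suppress=True)
s=get_state();print(s["time_s"],s["ee_pos"],s["qvel"].round(2))
c=cam("wrist");P=cloud(c);x,y,z=np.moveaxis(P,-1,0)
m=(np.hypot(x-PAD[0],y-PAD[1])<.05)&(z>.13)&(z<.145);q=P[m];print("bottle cap",len(q),cv2.minEnclosingCircle(q[:,:2].astype(np.float32)),np.median(q[:,2]))
go([.4981,-.0193,.15],BR(YB));go([.4981,-.0193,.0325],BR(YB))
E
```

```text
20.4 [ 0.5381 -0.2485  0.2405] [-0.   -0.12 -0.19  0.    0.34 -0.  ]
bottle cap 1072 ((0.5366948843002319, -0.24943117797374725), 0.014086934737861156) 0.13802405005022497
t mm [ 50.5 228.7  91. ] r [-0.007  0.007 -0.   ] dist 251.0 ang 0.01 rows>= 5.0
t mm [ 51.4 229.5 208.5] r [-0.007  0.007 -0.   ] dist 314.0 ang 0.01 rows>= 6.3
```

The bottle stands on the pad: its cap centre is within 3 mm of the pad centre and its top is at 0.138. Now the jar.

Emit:
step_arm:
  rows:
    - {"tx":8,"ty":36,"tz":0,"rx":0,"ry":0,"rz":0,"claw":85}
    - {"tx":18,"ty":82,"tz":5,"rx":0,"ry":0,"rz":0,"claw":85}
    - {"tx":28,"ty":129,"tz":15,"rx":0,"ry":0,"rz":0,"claw":85}
    - {"tx":38,"ty":174,"tz":25,"rx":0,"ry":0,"rz":0,"claw":85}
    - {"tx":48,"ty":218,"tz":45,"rx":0,"ry":0,"rz":0,"claw":85}

```text
time_s: 20.95
ee_pos: [0.4971, -0.0264, 0.1904]
tcp_rot: [0.02, 1.0, -0.001, 0.001]
force: [1.0, 0.7, -0.2]
grip_width: 0.992
grip_force: 0.0
```

Emit:
step_arm:
  rows:
    - {"tx":2,"ty":11,"tz":20,"rx":0,"ry":0,"rz":0,"claw":85}
    - {"tx":2,"ty":11,"tz":40,"rx":0,"ry":0,"rz":0,"claw":85}
    - {"tx":2,"ty":11,"tz":40,"rx":0,"ry":0,"rz":0,"claw":85}
    - {"tx":2,"ty":11,"tz":40,"rx":0,"ry":0,"rz":0,"claw":85}
    - {"tx":2,"ty":11,"tz":40,"rx":0,"ry":0,"rz":0,"claw":85}

```text
time_s: 21.45
ee_pos: [0.496, -0.0174, 0.1504]
tcp_rot: [0.02, 1.0, -0.001, -0.0]
force: [1.0, 1.0, 0.6]
grip_width: 0.994
grip_force: 0.0
```

```bash
python3 - <<'E'
from h import *
np.set_printoptions(precision=4,suppress=True)
s=get_state();print(s["time_s"],s["ee_pos"],s["qvel"].round(2))
c=cam("wrist");P=cloud(c);x,y,z=np.moveaxis(P,-1,0)
m=(np.hypot(x-.498,y+.019)<.05)&(z>.08)&(z<.092);q=P[m];print("jar cap",len(q),cv2.minEnclosingCircle(q[:,:2].astype(np.float32)),np.median(q[:,2]))
go([.4981,-.0193,.0325],BR(YB))
E
```

```text
21.45 [ 0.496  -0.0174  0.1504] [-0. -0. -0.  0. -0. -0.]
jar cap 4584 ((0.49831831455230713, -0.019141152501106262), 0.025579631328582764) 0.08503221960570588
t mm [ -2.   -1.6 118. ] r [-0.002 -0.    -0.001] dist 118.0 ang 0.002 rows>= 2.4
```

Emit:
step_arm:
  rows:
    - {"tx":-2,"ty":-2,"tz":20,"rx":0,"ry":0,"rz":0,"claw":85}
    - {"tx":-2,"ty":-2,"tz":52,"rx":0,"ry":0,"rz":0,"claw":85}
    - {"tx":-2,"ty":-2,"tz":84,"rx":0,"ry":0,"rz":0,"claw":85}
    - {"tx":-2,"ty":-2,"tz":108,"rx":0,"ry":0,"rz":0,"claw":85}
    - {"tx":-2,"ty":-2,"tz":116,"rx":0,"ry":0,"rz":0,"claw":85}

```text
time_s: 22.0
ee_pos: [0.4954, -0.0192, 0.0312]
tcp_rot: [0.02, 1.0, -0.0, -0.003]
force: [-0.6, 0.5, -0.7]
grip_width: 0.993
grip_force: 0.0
```

Emit:
step_arm:
  grip_force: 40
  rows:
    - {"tx":0,"ty":0,"tz":0,"rx":0,"ry":0,"rz":0,"claw":85}
    - {"tx":0,"ty":0,"tz":0,"rx":0,"ry":0,"rz":0,"claw":70}
    - {"tx":0,"ty":0,"tz":0,"rx":0,"ry":0,"rz":0,"claw":60}
    - {"tx":0,"ty":0,"tz":0,"rx":0,"ry":0,"rz":0,"claw":50}
    - {"tx":0,"ty":0,"tz":0,"rx":0,"ry":0,"rz":0,"claw":50}

```text
time_s: 22.5
ee_pos: [0.4985, -0.0193, 0.035]
tcp_rot: [0.019, 1.0, -0.001, 0.001]
force: [-0.2, 0.2, 6.2]
grip_width: 0.664
grip_force: 44.0
```

Emit:
step_arm:
  rows:
    - {"tx":0,"ty":0,"tz":0,"rx":0,"ry":0,"rz":0,"claw":50}
    - {"tx":0,"ty":0,"tz":-10,"rx":0,"ry":0,"rz":0,"claw":50}
    - {"tx":0,"ty":0,"tz":-45,"rx":0,"ry":0,"rz":0,"claw":50}
    - {"tx":0,"ty":0,"tz":-90,"rx":0,"ry":0,"rz":0,"claw":50}
    - {"tx":0,"ty":0,"tz":-120,"rx":0,"ry":0,"rz":0,"claw":50}

```text
time_s: 23.0
ee_pos: [0.4977, -0.0189, 0.1563]
tcp_rot: [0.019, 1.0, -0.001, 0.0]
force: [0.6, 0.5, -1.6]
grip_width: 0.664
grip_force: 43.7
```

```bash
python3 - <<'E'
from h import *
np.set_printoptions(precision=4,suppress=True)
s=get_state();print(s["time_s"],s["ee_pos"],s["qvel"].round(2))
print(tp(-.003,0,.034+.09))
go(tp(-.003,0,.034+.09),TR(Y))
E
```

```text
23.0 [ 0.4977 -0.0189  0.1563] [ 0.   -0.36 -0.23  0.    0.59 -0.  ]
[0.522  0.1395 0.1441]
t mm [-18.1 159.3  12. ] r [ 0.01  -0.436  0.052] dist 161.0 ang 0.439 rows>= 3.2
```

Emit:
step_arm:
  rows:
    - {"tx":-3,"ty":30,"tz":0,"rx":0.002,"ry":-0.087,"rz":0.01,"claw":50}
    - {"tx":-7,"ty":64,"tz":0,"rx":0.004,"ry":-0.174,"rz":0.02,"claw":50}
    - {"tx":-11,"ty":98,"tz":2,"rx":0.006,"ry":-0.262,"rz":0.031,"claw":50}
    - {"tx":-15,"ty":132,"tz":6,"rx":0.008,"ry":-0.349,"rz":0.042,"claw":50}
    - {"tx":-18,"ty":159,"tz":12,"rx":0.01,"ry":-0.436,"rz":0.052,"claw":50}

```text
time_s: 23.5
ee_pos: [0.5214, 0.141, 0.1422]
tcp_rot: [0.045, 0.975, -0.009, 0.218]
force: [1.9, -0.6, -1.6]
grip_width: 0.663
grip_force: 43.7
```

Emit:
step_arm:
  rows:
    - {"tx":0,"ty":0,"tz":0,"rx":0,"ry":0,"rz":0,"claw":50}
    - {"tx":0,"ty":0,"tz":0,"rx":0,"ry":0,"rz":0,"claw":50}
    - {"tx":0,"ty":0,"tz":0,"rx":0,"ry":0,"rz":0,"claw":50}
    - {"tx":0,"ty":0,"tz":0,"rx":0,"ry":0,"rz":0,"claw":50}
    - {"tx":0,"ty":0,"tz":0,"rx":0,"ry":0,"rz":0,"claw":50}

```text
time_s: 24.0
ee_pos: [0.5219, 0.1383, 0.1412]
tcp_rot: [0.046, 0.975, -0.01, 0.215]
force: [0.3, 0.3, -2.1]
grip_width: 0.665
grip_force: 43.8
```

```bash
python3 - <<'E'
from h import *
np.set_printoptions(precision=4,suppress=True)
s=get_state();print(s["time_s"],"tray",(s["ee_pos"]-TC)@tray_R(Y),s["qvel"].round(2),s["force"])
c=cam("wrist");cv2.imwrite("pics/w9.png",c["frame"]);P=cloud(c);T=(P-TC)@tray_R(Y)
m=(abs(T[...,2]-.032)<.004)&(abs(T[...,0])<.05)&(abs(T[...,1])<.05);q=T[m];print(len(q),np.percentile(q,[1,99],axis=0).tolist())
go(tp(-.004,0,.035+.006),TR(Y))
E
```

```text
24.0 tray [-0.0042 -0.0012  0.1214] [ 0.    0.    0.01 -0.   -0.    0.  ] [ 0.2644  0.2963 -2.121 ]
2371 [[-0.043100652010065764, -0.04219033450772996, 0.028690268005516918], [0.015627738253302523, 0.04337082021140795, 0.03363431521415556]]
t mm [-0.6  1.2 80.3] r [-0.001 -0.002 -0.002] dist 80.0 ang 0.003 rows>= 1.6
```

View pics/w9.png

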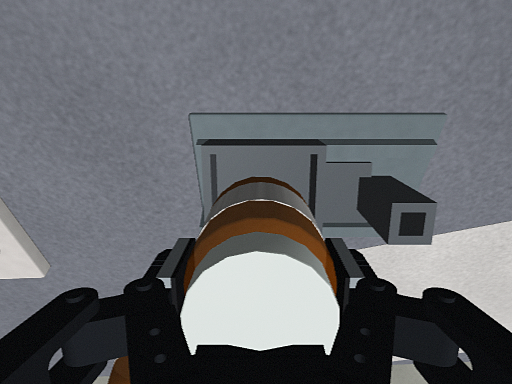

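The view shows the jar at (262,260), centred between the tray's side walls at 213 and 314 px; the sleeve is clear at (412,222). I'm lowering it now.

Emit:
step_arm:
  rows:
    - {"tx":0,"ty":1,"tz":15,"rx":0,"ry":0,"rz":0,"claw":50}
    - {"tx":0,"ty":1,"tz":35,"rx":0,"ry":0,"rz":0,"claw":50}
    - {"tx":0,"ty":1,"tz":55,"rx":0,"ry":0,"rz":0,"claw":50}
    - {"tx":0,"ty":1,"tz":70,"rx":0,"ry":0,"rz":0,"claw":50}
    - {"tx":0,"ty":1,"tz":78,"rx":0,"ry":0,"rz":0,"claw":50}

```text
time_s: 24.55
ee_pos: [0.5537, 0.1365, 0.0684]
tcp_rot: [0.045, 0.976, -0.01, 0.214]
force: [0.1, -0.5, -2.0]
grip_width: 0.668
grip_force: 43.8
```

Emit:
step_arm:
  rows:
    - {"tx":0,"ty":0,"tz":0,"rx":0,"ry":0,"rz":0,"claw":50}
    - {"tx":0,"ty":0,"tz":2,"rx":0,"ry":0,"rz":0,"claw":50}
    - {"tx":0,"ty":0,"tz":4,"rx":0,"ry":0,"rz":0,"claw":50}
    - {"tx":0,"ty":0,"tz":5,"rx":0,"ry":0,"rz":0,"claw":50}
    - {"tx":0,"ty":0,"tz":5,"rx":0,"ry":0,"rz":0,"claw":50}

```text
time_s: 25.05
ee_pos: [0.5562, 0.1372, 0.0658]
tcp_rot: [0.045, 0.975, -0.01, 0.215]
force: [-0.7, 1.5, -1.9]
grip_width: 0.662
grip_force: 43.7
```

```bash
python3 - <<'E'
from h import *
np.set_printoptions(precision=4,suppress=True)
s=get_state();print(s["time_s"],"tray",(s["ee_pos"]-TC)@tray_R(Y),s["qvel"].round(2),s["force"]@tray_R(Y))
E
```

```text
25.05 tray [-0.0051  0.0008  0.0385] [ 0. -0.  0.  0.  0. -0.] [-1.6181  1.4748 -1.3903]
```

Emit:
step_arm:
  rows:
    - {"tx":0,"ty":0,"tz":1,"rx":0,"ry":0,"rz":0,"claw":50}
    - {"tx":0,"ty":0,"tz":2,"rx":0,"ry":0,"rz":0,"claw":50}
    - {"tx":0,"ty":0,"tz":2.7,"rx":0,"ry":0,"rz":0,"claw":50}
    - {"tx":0,"ty":0,"tz":2.7,"rx":0,"ry":0,"rz":0,"claw":50}
    - {"tx":0,"ty":0,"tz":2.7,"rx":0,"ry":0,"rz":0,"claw":50}

```text
time_s: 25.55
ee_pos: [0.5571, 0.1371, 0.0632]
tcp_rot: [0.045, 0.976, -0.01, 0.215]
force: [-5.9, -0.1, 4.8]
grip_width: 0.659
grip_force: 44.5
```

Emit:
step_arm:
  rows:
    - {"tx":0,"ty":0,"tz":0.4,"rx":0,"ry":0,"rz":0,"claw":50}
    - {"tx":0,"ty":0,"tz":0.8,"rx":0,"ry":0,"rz":0,"claw":50}
    - {"tx":0,"ty":0,"tz":1.2,"rx":0,"ry":0,"rz":0,"claw":50}
    - {"tx":0,"ty":0,"tz":1.2,"rx":0,"ry":0,"rz":0,"claw":50}
    - {"tx":0,"ty":0,"tz":1.2,"rx":0,"ry":0,"rz":0,"claw":50}

```text
time_s: 26.05
ee_pos: [0.5571, 0.1372, 0.0631]
tcp_rot: [0.045, 0.976, -0.01, 0.215]
force: [-21.1, 0.0, 21.9]
grip_width: 0.663
grip_force: 47.1
```

Emit:
step_arm:
  rows:
    - {"tx":0,"ty":0,"tz":-0.8,"rx":0,"ry":0,"rz":0,"claw":50}
    - {"tx":0,"ty":0,"tz":-1.2,"rx":0,"ry":0,"rz":0,"claw":50}
    - {"tx":0,"ty":0,"tz":-1.2,"rx":0,"ry":0,"rz":0,"claw":50}
    - {"tx":0,"ty":0,"tz":-1.2,"rx":0,"ry":0,"rz":0,"claw":57}
    - {"tx":0,"ty":0,"tz":-1.2,"rx":0,"ry":0,"rz":0,"claw":60}

```text
time_s: 26.55
ee_pos: [0.5576, 0.1371, 0.0631]
tcp_rot: [0.045, 0.975, -0.01, 0.215]
force: [0.1, -0.2, -0.2]
grip_width: 0.703
grip_force: 0.0
```

Emit:
step_arm:
  rows:
    - {"tx":0,"ty":0,"tz":0,"rx":0,"ry":0,"rz":0,"claw":62}
    - {"tx":0,"ty":0,"tz":0,"rx":0,"ry":0,"rz":0,"claw":68}
    - {"tx":0,"ty":0,"tz":0,"rx":0,"ry":0,"rz":0,"claw":78}
    - {"tx":0,"ty":0,"tz":0,"rx":0,"ry":0,"rz":0,"claw":84}
    - {"tx":0,"ty":0,"tz":0,"rx":0,"ry":0,"rz":0,"claw":84}

```text
time_s: 27.05
ee_pos: [0.5572, 0.137, 0.0629]
tcp_rot: [0.045, 0.976, -0.01, 0.215]
force: [0.9, -0.2, -0.3]
grip_width: 0.982
grip_force: 0.0
```

Emit:
step_arm:
  rows:
    - {"tx":0,"ty":0,"tz":-10,"rx":0,"ry":0,"rz":0,"claw":84}
    - {"tx":0,"ty":0,"tz":-30,"rx":0,"ry":0,"rz":0,"claw":84}
    - {"tx":0,"ty":0,"tz":-65,"rx":0,"ry":0,"rz":0,"claw":84}
    - {"tx":0,"ty":0,"tz":-105,"rx":0,"ry":0,"rz":0,"claw":84}
    - {"tx":0,"ty":0,"tz":-140,"rx":0,"ry":0,"rz":0,"claw":84}

```text
time_s: 27.55
ee_pos: [0.4977, 0.1425, 0.1921]
tcp_rot: [0.045, 0.975, -0.01, 0.215]
force: [0.7, 0.2, 0.4]
grip_width: 0.984
grip_force: 0.0
```

Emit:
step_arm:
  rows:
    - {"tx":0,"ty":0,"tz":-20,"rx":0,"ry":0,"rz":0,"claw":84}
    - {"tx":0,"ty":0,"tz":-20,"rx":0,"ry":0,"rz":0,"claw":84}
    - {"tx":0,"ty":0,"tz":-20,"rx":0,"ry":0,"rz":0,"claw":84}
    - {"tx":0,"ty":0,"tz":-20,"rx":0,"ry":0,"rz":0,"claw":84}
    - {"tx":0,"ty":0,"tz":-20,"rx":0,"ry":0,"rz":0,"claw":84}

```text
time_s: 28.05
ee_pos: [0.4895, 0.1428, 0.2062]
tcp_rot: [0.045, 0.976, -0.01, 0.213]
force: [-0.1, 0.4, 0.2]
grip_width: 0.984
grip_force: 0.0
```

```bash
python3 - <<'E'
from h import *
np.set_printoptions(precision=4,suppress=True)
s=get_state();print(s["time_s"],s["ee_pos"],s["qvel"].round(2),s["force"])
c=cam("wrist");P=cloud(c);T=(P-TC)@tray_R(Y)
m=(abs(T[...,2]-.085)<.007)&(abs(T[...,0])<.05)&(abs(T[...,1])<.05);q=T[m];print("jar cap tray",len(q),cv2.minEnclosingCircle(q[:,:2].astype(np.float32)),np.median(q[:,2]))
k=m&(T[...,2]>.082);A=np.c_[T[k][:,:2],np.ones(k.sum())];print("cap plane slope",np.linalg.lstsq(A,T[k][:,2],rcond=None)[0])
for n in ("scene","side"):
    c=cam(n);P=cloud(c);x,y,z=np.moveaxis(P,-1,0);cv2.imwrite(f"pics/{n}2.png",c["frame"])
    m=(np.hypot(x-.629,y+.16)<.04)&(z>.12);print(n,"rod",P[m].min(0),P[m].max(0))
    m=(np.hypot(x-PAD[0],y-PAD[1])<.05)&(z>.115);print(n,"bottle top",P[m].min(0),P[m].max(0))
a,b=[cv2.imread(f"pics/{n}2.png") for n in ("scene","side")]
cv2.imwrite("pics/fin.png",np.hstack([cv2.resize(a[90:290,150:350],(400,400)),cv2.resize(b[120:320,150:350],(400,400))]))
E
```

```text
28.05 [0.4895 0.1428 0.2062] [-0.  0. -0.  0.  0. -0.] [-0.1288  0.4377  0.178 ]
jar cap tray 3335 ((-0.006980335805565119, 0.0004256384272594005), 0.02555687539279461) 0.08606129283774525
cap plane slope [ 0.0013 -0.0016  0.086 ]
scene rod [ 0.6253 -0.1631  0.1205] [ 0.6359 -0.1526  0.2027]
scene bottle top [ 0.5226 -0.2579  0.1151] [ 0.5514 -0.2288  0.1402]
side rod [ 0.6258 -0.1715  0.1207] [ 0.636  -0.1584  0.2045]
side bottle top [ 0.5227 -0.2675  0.1153] [ 0.5545 -0.2367  0.1438]
```

View pics/fin.png

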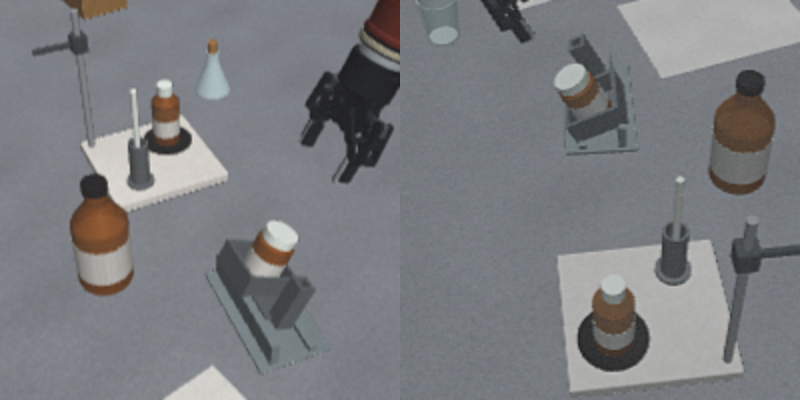

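In the final crops, the jar is flat in the tray (scene crop (275,250)) and the bottle is upright on the pad (165,118). The rod stands in the holder (135,130), and the gripper is clear of everything.

```bash
python3 -c "
from bench import *
print(sign_off())"
```

```text
the job is handed in; nothing more can be done
None
```

The swap is done and handed in at about 28 s of the 72 s allowed: the jar is flat in the tray (7 mm off centre), the bottle is upright on the pad (3 mm off centre), and the rod is standing in the holder; sign-off gave no verdict.

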